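# Oil the turned handles and shut them in the drying box

### The job

Lay each of the turned tool handles that are on the bench into the pair of notches cut for its size in the drying box (thickest at the left, thinnest at the right). Then take the oil brush, dip its bristles well into the oil pot for a moment (one dip does for all) and dab it on the top of each handle, keeping the bristles pressed lightly there for about a second, working from the thickest to the thinnest so that you move away from the wet ones; after that shut the lid fully and only then swing the turnbutton squarely in over it, with the brush laid back flat across the two rails of its rack. Keep the oil pot upright, and leave the tin, the screwdriver and the wood blank where they are.

Things in the scene. Friction and masses are not known exactly. Their poses are not given: they have to be found in the camera images.
- box: fixed wooden drying box, open at the top while its lid is up. Origin on the bench under the centre of the inside; x points away from the robot to the hinge side, y left, z up. Inside 145 (x) by 259 (y) mm, walls 12 mm thick and 66 mm high, floor 8 mm thick; a ledge along the front (x from -110 to -72 mm), its top 76 mm above the bench
- rails (a point): between the two notched rails inside the box, on the box's centre line, level with their tops, 28 mm above the bench. They run along the box's y at x = -24 and +24 mm, 8 mm thick, 40 mm clear between them: there fingers can go down beside a handle to near the floor
- seat_42 (a point): where the axis middle of the 42 mm handle lies when it rests in its pair of notches (34 mm wide, 12 mm deep): box x = 0, y = 85 mm, 41 mm above the bench; axes as the box
- seat_36 (a point): where the axis middle of the 36 mm handle lies when it rests in its pair of notches (29 mm wide, 12 mm deep): box x = 0, y = 21 mm, 39 mm above the bench; axes as the box
- seat_30 (a point): where the axis middle of the 30 mm handle lies when it rests in its pair of notches (24 mm wide, 12 mm deep): box x = 0, y = -37 mm, 37 mm above the bench; axes as the box
- seat_24 (a point): where the axis middle of the 24 mm handle lies when it rests in its pair of notches (19 mm wide, 12 mm deep): box x = 0, y = -89 mm, 35 mm above the bench; axes as the box
- handle_42: turned wooden tool handle, 42 mm thick, 128 mm long, narrower brass ferrule at one end; starts lying on the bench left of the box; may be absent. Origin on its axis at mid length, 21 mm above what it lies on; x along the axis to the ferrule (either way round will do in the box); it rolls, so y, z point anywhere. The wood is plain cylinder for 33 mm either side of the origin. Under 0.25 kg
- handle_36: turned wooden tool handle, 36 mm thick, 120 mm long, narrower brass ferrule at one end; starts lying on the bench left of the box; may be absent. Origin on its axis at mid length, 18 mm above what it lies on; x along the axis to the ferrule (either way round will do in the box); it rolls, so y, z point anywhere. The wood is plain cylinder for 33 mm either side of the origin. Under 0.25 kg
- handle_30: turned wooden tool handle, 30 mm thick, 112 mm long, narrower brass ferrule at one end; starts lying on the bench left of the box; may be absent. Origin on its axis at mid length, 15 mm above what it lies on; x along the axis to the ferrule (either way round will do in the box); it rolls, so y, z point anywhere. The wood is plain cylinder for 33 mm either side of the origin. Under 0.25 kg
- handle_24: turned wooden tool handle, 24 mm thick, 104 mm long, narrower brass ferrule at one end; starts lying on the bench left of the box; may be absent. Origin on its axis at mid length, 12 mm above what it lies on; x along the axis to the ferrule (either way round will do in the box); it rolls, so y, z point anywhere. The wood is plain cylinder for 33 mm either side of the origin. Under 0.25 kg
- lid (a joint): the box's lid: 0 shut, 1.6 to 1.75 rad standing open; a stiff hinge holds it at any angle (about 0.36 N m of friction; 3 to 6 N at its edge swings it). A flat board 157 mm from hinge to free edge, 283 mm wide, 10 mm thick; shut, its upper face is flush with the ledge, 76 mm above the bench
- lid_hinge (a point): middle of the lid's hinge line (parallel to the box's y), at the lower face of the shut lid: box x = 84.5 mm, 66 mm above the bench
- lid_edge (a point): middle of the lid's free edge, at the face that is uppermost when shut
- turnbutton (a joint): the brass turnbutton on the ledge: 0 = pointing to the box's +y, along the edge of the lid; it grows as the button turns clockwise seen from above; 1.57 = pointing straight to +x, in over the shut lid by 26 mm (secured). Range -0.6 to 1.65, starts between -0.55 and 0.1. Stays where it is left; about 0.05 N m of friction
- turnbutton_pivot (a point): top of the turnbutton on its vertical pivot axis, at box x = -94.5 mm, y = 0, 87.5 mm above the bench. The button is a flat bar 16 mm wide and 10 mm thick (its underside 1.5 mm over the ledge), from 12 mm behind the pivot to 48 mm ahead of it
- turnbutton_tip (a point): middle of the turnbutton's far end, at its top, 48 mm from the pivot
- brush_rack: fixed low wooden rack right of the box: base board 110 by 110 mm, 4 mm thick, with two rails along its y at x = -42 and +42 mm, 10 mm thick, tops 22 mm above the bench, 74 mm clear between them (fingers can go down there). Origin under its centre on the bench; x roughly to the robot's right, as the brush points that lies across both rails
- brush: flat oil brush, 170 mm long, lying across the rack, rigid; x along it towards the bristles, z up. Origin in the middle of the underside, near its centre of mass. Dark wooden handle 20 mm wide and 12 mm thick from x = -85 to +25 mm, steel ferrule 27 mm wide to +50, bristles 25 mm wide and 9 mm thick to +85 mm; 60 g
- brush_tip (a point): end of the bristles, at mid thickness: brush x = 85 mm, 6 mm above its underside
- pot: small open round steel oil pot right of the box, loose, about 0.45 kg: 72 mm across, 48 mm high, wall 3 mm, inner floor 6 mm up. Origin under its centre on the bench
- oil_tin: bystander: rectangular tin, 55 by 90 by 125 mm with a cap, behind the pot
- screwdriver: bystander: screwdriver, 200 mm, lying beyond the box to the left
- blank: bystander: square wood blank, 150 by 42 by 42 mm, lying at the near left
Things that resemble listed ones, but are neither listed nor needed, are in the scene too. Leave any blue look-alike of the handle_42 alone. Several things have the shape of the brush_rack; the one meant has the colours described above.

How it is judged:
On the way, in this order (a step that is already met when the one before it is completed fails the run):
1. every handle lies released in the notches cut for its size (x of handle_42 in the frame of seat_42 between -0.016 and 0.016 m and y of handle_42 in the frame of seat_42 between -0.006 and 0.006 m and z of handle_42 in the frame of seat_42 between -0.006 and 0.006 m and angle between the x axis of each of handle_42, handle_36, handle_30, handle_24 and the x axis of box, either way round below 0.15 rad and contact force between the fingers and handle_42 below 0.1 N and x of handle_36 in the frame of seat_36 between -0.016 and 0.016 m and y of handle_36 in the frame of seat_36 between -0.006 and 0.006 m and z of handle_36 in the frame of seat_36 between -0.006 and 0.006 m and contact force between the fingers and handle_36 below 0.1 N and x of handle_30 in the frame of seat_30 between -0.016 and 0.016 m and y of handle_30 in the frame of seat_30 between -0.006 and 0.006 m and z of handle_30 in the frame of seat_30 between -0.006 and 0.006 m and contact force between the fingers and handle_30 below 0.1 N and x of handle_24 in the frame of seat_24 between -0.016 and 0.016 m and y of handle_24 in the frame of seat_24 between -0.006 and 0.006 m and z of handle_24 in the frame of seat_24 between -0.006 and 0.006 m and contact force between the fingers and handle_24 below 0.1 N), for 0.3 s.
2. the held brush is dipped into the pot: its tip at least 18 mm below the rim (contact force between the fingers and brush above 0.5 N and z of brush_tip in the frame of pot between 0 and 0.03 m and horizontal distance between brush_tip and pot below 0.033 m), for 0.3 s.
3. the held brush's bristles rest on the 42 mm handle as it lies in its notches (skipped if that handle is absent) (contact force between brush and handle_42 above 0.15 N and distance between brush_tip and handle_42 below 0.065 m and distance between the grasp point and handle_42 below 0.2 m and z of handle_42 in the frame of seat_42 below 0.006 m and contact force between the fingers and handle_42 below 0.1 N), for 0.5 s.
4. the held brush's bristles rest on the 36 mm handle as it lies in its notches (skipped if that handle is absent) (contact force between brush and handle_36 above 0.15 N and distance between brush_tip and handle_36 below 0.065 m and distance between the grasp point and handle_36 below 0.2 m and z of handle_36 in the frame of seat_36 below 0.006 m and contact force between the fingers and handle_36 below 0.1 N), for 0.5 s.
5. the held brush's bristles rest on the 30 mm handle as it lies in its notches (skipped if that handle is absent) (contact force between brush and handle_30 above 0.15 N and distance between brush_tip and handle_30 below 0.065 m and distance between the grasp point and handle_30 below 0.2 m and z of handle_30 in the frame of seat_30 below 0.006 m and contact force between the fingers and handle_30 below 0.1 N), for 0.5 s.
6. the held brush's bristles rest on the 24 mm handle as it lies in its notches (skipped if that handle is absent) (contact force between brush and handle_24 above 0.15 N and distance between brush_tip and handle_24 below 0.065 m and distance between the grasp point and handle_24 below 0.2 m and z of handle_24 in the frame of seat_24 below 0.006 m and contact force between the fingers and handle_24 below 0.1 N), for 0.5 s.
7. then the lid is shut, the turnbutton still clear of it (value of joint lid below 0.06 rad and value of joint turnbutton below 0.6 rad), for 0.2 s.
At the end, for the whole second after the job is handed in: Every handle present rests in its own notches (within 16 mm along and 6 mm across), the lid is shut (below 0.06 rad), the turnbutton is turned in over it (above 1.3 rad), the brush lies flat on its rack (within 40 mm along, 50 mm across), the pot stands upright on the bench (x of handle_42 in the frame of seat_42 between -0.016 and 0.016 m and y of handle_42 in the frame of seat_42 between -0.006 and 0.006 m and z of handle_42 in the frame of seat_42 between -0.006 and 0.006 m and angle between the x axis of each of handle_42, handle_36, handle_30, handle_24 and the x axis of box, either way round below 0.15 rad and x of handle_36 in the frame of seat_36 between -0.016 and 0.016 m and y of handle_36 in the frame of seat_36 between -0.006 and 0.006 m and z of handle_36 in the frame of seat_36 between -0.006 and 0.006 m and x of handle_30 in the frame of seat_30 between -0.016 and 0.016 m and y of handle_30 in the frame of seat_30 between -0.006 and 0.006 m and z of handle_30 in the frame of seat_30 between -0.006 and 0.006 m and x of handle_24 in the frame of seat_24 between -0.016 and 0.016 m and y of handle_24 in the frame of seat_24 between -0.006 and 0.006 m and z of handle_24 in the frame of seat_24 between -0.006 and 0.006 m and value of joint lid below 0.06 rad and value of joint turnbutton above 1.3 rad and x of brush in the frame of brush_rack between -0.04 and 0.04 m and y of brush in the frame of brush_rack between -0.05 and 0.05 m and z of brush in the frame of brush_rack between 0.016 and 0.03 m and angle between brush's own z axis and vertical below 0.15 rad and linear speed of brush below 0.02 m/s and angle between pot's own z axis and vertical below 0.1 rad and height (world z) of pot below 0.01 m); the robot touches nothing.
It fails at once if the oil pot is tipped over (angle between pot's own z axis and vertical above 0.6 rad).
It fails at once if the turnbutton is swung in while the lid is still open (value of joint turnbutton above 0.6 rad and value of joint lid above 0.1 rad).
It fails at once if a bystander (tin, screwdriver, wood blank) is pushed more than 4 cm (distance of any of oil_tin, screwdriver, blank from where it was at the start of the episode above 0.04 m).
Of handle_42, handle_36, handle_30, handle_24 only 2 to 4 are there at a start; the rules pass over those that are not, and their reading is None.
At some moment in a run one of brush, pot may be knocked a few centimetres aside while the robot is not near it.
It also fails if it takes over 210 s, if anything falls off the work surface, if the arm or the gripper's body presses on something with over 40 N, if the wrist force passes 120 N, or if a joint passes its speed limit or range.

### The arm

A 6-joint arm with a two-finger parallel gripper is mounted at the origin on the work surface. World frame = base frame: x ahead of the robot, y to its left, z up, the work surface at z = 0. Lengths are in m, angles in rad, forces in N, time in s.
With the tool pointing down it reaches from about 0.35 to 0.775 m from the base axis. Payload 5.5 kg.
Tool frame: the origin (TCP) lies between the finger pads; the fingertips stand 19 mm ahead of it and the grasp point (between the pads) is the TCP; z points along the fingers, y is the line along which they close (so a half turn about z gives the same grasp; the last joint's range is limited). The gripper opens to 85 mm and grips with 20 to 120 N. Pads are 22 mm wide; open, the fingers measure 114 mm over their backs; the gripper's body (76 mm by 85 mm) begins 54 mm behind the grasp point. The pads swing forward as they close: fully open they stand 13 mm farther back than shut.
Start: joints at [1.081, 0.313, 0.046, 1.304, 0, 1.431], TCP at [0.197, 0.54, 0.25] pointing down, gripper open.
Joint ranges: [-2.76, 2.76], [-0.86, 1.69], [-1.03, 1.26], [-2.2, 2.34], [-1.47, 1.5], [-3.14, 3.14]. Speed limits (rad/s): [2.57, 2.57, 3.14, 3.14, 3.14, 3.14].

### API

Orientations are given as a unit quaternion [w, x, y, z].
In Python, from workcell import env gives the robot as it stands.
- The arm moves only by the shell command python3 -m pendant 'ROWS' [FORCE]. ROWS is JSON, a list of rows, each an object with "travel": the shift along the tool's x, y, z scaled (see below), a list of three; "rot": the turn, a rotation vector about the tool's x, y, z scaled (see below), a list of three; "fingers": the opening, from -1 (shut) to 1 (fully open). In form: [{"travel": [dx, dy, dz], "rot": [wx, wy, wz], "fingers": fingers}, ...]. A call has 1 to 10 rows; each row is the pose to reach, as a shift and turn from the pose commanded when the call began, along the tool's axes at that moment; what a row does not reach only later rows make up. The controller multiplies each number of a shift by 0.12 m and each number of a turn by 60 degrees. A row lasts 1/10 s, in which the tool goes at most 50 mm and 8.59 degrees, less where a joint would pass 70% of its speed; a pose out of reach is approached as far as the arm can. A call with a number of a shift or a turn outside -1 to 1 is refused whole. A call with a gripper value outside its range is refused whole. The fingers move at their own pace and stop on an object; FORCE is the grip in N (left out, the last holds). Time passes only in rows, so rows that repeat a pose let the fingers close. It gives the time, the measured TCP pose, the force, the opening and the grip force at its end, in the units of the state.
- env.get_state(): the state, without advancing time (a new reading comes with each control period).
- env.read_camera(name): name is "scene" or "side" or "wrist"; returns (picture, depth): 384x512x3 uint8, blue, green, red; 384x512 float32, m along the optical axis (not along the pixel's ray), 0 where there is no reading.
- env.camera_model(name): a dict with "fovy" (degrees; the focal length in pixels is half the picture's height over the tangent of half this angle, whatever the lens; pixels are square), "cx", "cy" (the principal point, pixels), "rvec" (rotation vector, rad) and "tvec" (3), from world to camera coordinates, as OpenCV has them; the wrist camera has in their place "T_tool_cam" (4x4, takes a point from camera to tool coordinates, whose origin is the TCP and whose axes are the flange's). Camera axes: x right, y down, z forward; pixel columns grow to the right and rows downward; lengths in m; the calibration is good to about 2 mm. The wrist camera is an equidistant fisheye: a pixel r from the principal point sees the ray r / f radians off the axis. A picture is of the moment at which its call begins: read the wrist's pose just before it. camera_model takes no time and is no camera call.
- env.hand_in(): hands the job in; it is judged then, once.
Trained networks look in the newest picture that a camera, given by its name, has taken for a name from the list of things; names that differ only in an ending like _2 or _b are one class to them, and where a whole thing is asked for, a point or a joint stands for the part that bears it (a point fixed in the world has none). Each returns a list of dicts, best first, with "conf" (0 to 1); they miss things now and then, are a little off and sometimes report something else, mostly with a low value. They report only what shows in the picture. A call takes as long as a camera call. They do not tell look-alikes from the thing itself.
- env.outline_of(camera, target): "mask" (384x512 bool, what is visible of it) and "xy" ([column, row] in pixels, amid what is visible of it).
The state is a dict: "clock": time; "joint_pos": joint angles; "qvel": joint speeds; "tau": joint torques, N m; "tcp_pos": TCP position; "orientation": TCP orientation; "wrist_force": force on the tool from outside, world axes, zero at the start; "ft_torque": the same for the moment, N m; "finger_gap": finger opening in m; "grip_force": force on a finger pad.
Only numpy, scipy, OpenCV 4.12 (cv2) and the standard library are available. Lean on these libraries where they do the work, as an engineer would, in place of code of your own. Each camera call takes 0.05 s, during which the arm holds its last target. There are 200 camera calls.

## Working session

There is one attempt and no reset: what is moved stays moved. The work goes in short steps, Python scripts to look and compute and a shell command to move; the robot and the scene stay as the last step left them, time stands still between calls to the robot, and variables do not carry over. Pictures are saved under pics/ and viewed, at most 14 in all, crops included, and the job is handed in when it is done.

```bash
ls; mkdir -p pics; cat > h.py <<'E'
import numpy as np, cv2
from workcell import env
from scipy.spatial.transform import Rotation as R
def q2R(q): return R.from_quat([q[1],q[2],q[3],q[0]]).as_matrix()
def model(name, st=None):
    m=env.camera_model(name); f=192/np.tan(np.radians(m['fovy'])/2)
    if name=='wrist':
        st=st or env.get_state(); T=np.eye(4); T[:3,:3]=q2R(st['orientation']); T[:3,3]=st['tcp_pos']
        C=T@np.array(m['T_tool_cam']); Rw,o=C[:3,:3],C[:3,3]
    else:
        Rc=cv2.Rodrigues(np.array(m['rvec'],float))[0]; Rw=Rc.T; o=-Rc.T@np.array(m['tvec'],float).ravel()
    return dict(f=f,cx=m['cx'],cy=m['cy'],R=Rw,o=o,fish=name=='wrist')
def rays(M,u,v):
    x=(np.asarray(u,float)-M['cx'])/M['f'];y=(np.asarray(v,float)-M['cy'])/M['f']
    if M['fish']:
        r=np.hypot(x,y)+1e-12; s=np.tan(r)/r; x,y=x*s,y*s
    return np.stack([x,y,np.ones_like(x)],-1)
def pts(M,u,v,d): return (rays(M,u,v)*np.asarray(d)[...,None])@M['R'].T+M['o']
def atz(M,u,v,z):
    d=rays(M,u,v)@M['R'].T; return M['o']+d*((z-M['o'][2])/d[...,2])[...,None]
def proj(M,P):
    p=(np.atleast_2d(P)-M['o'])@M['R']; x,y=p[:,0]/p[:,2],p[:,1]/p[:,2]
    if M['fish']:
        r=np.hypot(x,y)+1e-12; s=np.arctan2(r,1)/r; x,y=x*s,y*s
    return np.stack([x*M['f']+M['cx'],y*M['f']+M['cy']],-1)
def cloud(name):
    M=model(name); im,d=env.read_camera(name); v,u=np.mgrid[:384,:512]
    P=pts(M,u,v,d); P[d<=0]=np.nan; return M,im,P
E
python3 - <<'E'
from h import *
for c in ['scene','side','wrist']:
    M,im,P=cloud(c); cv2.imwrite(f'pics/{c}0.png',im); np.savez(f'{c}0.npz',im=im,P=P)
    print(c,M['o'].round(3),M['R'][:,2].round(2))
s=env.get_state(); print({k:np.round(v,3).tolist() for k,v in s.items()})
a=[cv2.imread(f'pics/{c}0.png') for c in ['scene','side']]
E
```

```text
pics
scene [ 1.029 -0.563  1.215] [-0.39  0.41 -0.83]
side [ 0.31  -0.706  0.91 ] [ 0.18  0.64 -0.74]
wrist [0.12  0.568 0.374] [ 0.3  -0.11 -0.95]
{'clock': 0.15, 'joint_pos': [1.081, 0.314, 0.045, 1.304, -0.0, 1.431], 'qvel': [0.001, -0.002, 0.003, 0.002, 0.001, 0.001], 'tau': [0.002, -48.106, 29.882, 0.014, -0.0, 0.0], 'tcp_pos': [0.197, 0.54, 0.25], 'orientation': [-0.0, 0.174, 0.985, -0.001], 'wrist_force': [-0.057, 1.56, -0.388], 'ft_torque': [-0.009, 0.004, 0.018], 'grip_force': 0.0, 'finger_gap': 0.085}
```

View pics/scene0.png

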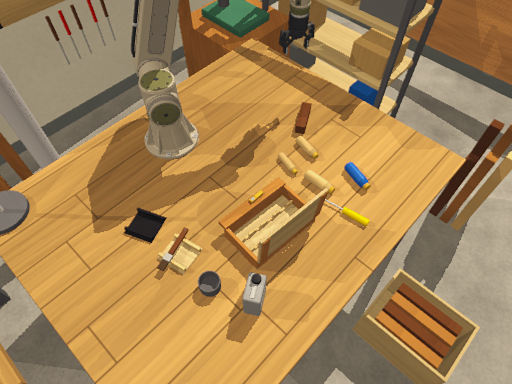

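View pics/side0.png

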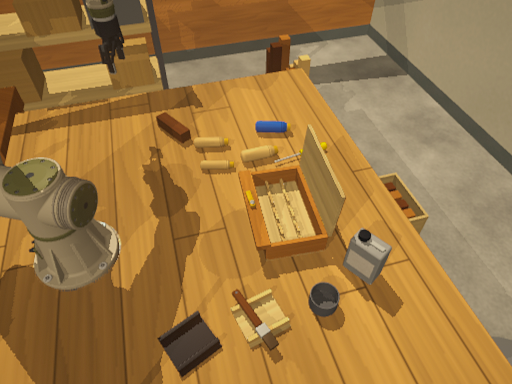

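```bash
python3 - <<'E'
from h import *
D={c:np.load(f'{c}0.npz')['P'] for c in ['scene','side','wrist']}
for t in ['handle_42','handle_36','handle_30','handle_24','box','lid','turnbutton','brush','brush_rack','pot','oil_tin','screwdriver','blank']:
  for c in D:
    for r in env.outline_of(c,t)[:5]:
        p=D[c][r['mask']]; p=p[~np.isnan(p[:,0])]
        if r['conf']<.2 or len(p)<5: continue
        top=p[p[:,2]>np.percentile(p[:,2],50)]
        print(t,c,round(r['conf'],2),np.round(r['xy']),r['mask'].sum(),'med',np.median(p,0).round(3),'z95',np.percentile(p[:,2],95).round(3),'bgr',np.median(np.load(f'{c}0.npz')['im'][r['mask']],0))
E
```

```text
handle_42 scene 0.82 [357. 177.] 336 med [0.689 0.35  0.035] z95 0.043 bgr [166. 106.  44.]
handle_42 scene 0.65 [316. 179.] 284 med [0.594 0.226 0.036] z95 0.043 bgr [102.5 182.  224.5]
handle_42 scene 0.58 [288. 162.] 172 med [0.453 0.219 0.025] z95 0.031 bgr [ 96.5 175.  220. ]
handle_42 scene 0.53 [304. 149.] 212 med [0.456 0.334 0.03 ] z95 0.038 bgr [ 94.5 170.  213.5]
handle_42 side 0.93 [260. 152.] 437 med [0.589 0.222 0.031] z95 0.04 bgr [ 69. 140. 184.]
handle_42 side 0.76 [217. 166.] 325 med [0.441 0.218 0.02 ] z95 0.029 bgr [ 67. 140. 189.]
handle_42 side 0.69 [210. 142.] 350 med [0.445 0.331 0.026] z95 0.035 bgr [ 68.  141.5 185. ]
handle_42 side 0.63 [270. 126.] 365 med [0.675 0.346 0.03 ] z95 0.04 bgr [133.  86.  56.]
handle_42 side 0.24 [320. 180.] 2624 med [ 0.68  -0.066  0.154] z95 0.221 bgr [ 62. 116. 147.]
handle_42 wrist 0.66 [194. 330.] 616 med [0.407 0.356 0.03 ] z95 0.036 bgr [ 67. 133. 192.]
handle_36 scene 0.82 [357. 177.] 336 med [0.689 0.35  0.035] z95 0.043 bgr [166. 106.  44.]
handle_36 scene 0.65 [316. 179.] 284 med [0.594 0.226 0.036] z95 0.043 bgr [102
[... 4833 characters left out ...]
med [ 0.719 -0.277  0.101] z95 0.138 bgr [ 96. 116. 132.]
screwdriver scene 0.69 [354. 216.] 206 med [0.787 0.204 0.022] z95 0.027 bgr [  0.  201.5 233. ]
screwdriver scene 0.55 [287. 163.] 167 med [0.451 0.219 0.025] z95 0.031 bgr [ 95. 173. 218.]
screwdriver side 0.5 [325. 184.] 2529 med [ 0.68  -0.067  0.155] z95 0.221 bgr [ 62. 116. 147.]
blank scene 0.55 [302. 119.] 251 med [0.346 0.439 0.041] z95 0.046 bgr [ 36.  70. 129.]
blank scene 0.37 [271. 222.] 5177 med [ 0.581 -0.046  0.059] z95 0.219 bgr [ 60. 120. 154.]
blank side 0.92 [172. 129.] 494 med [0.331 0.44  0.038] z95 0.042 bgr [ 25.5  60.  107. ]
blank wrist 0.93 [234. 272.] 3822 med [0.322 0.468 0.042] z95 0.044 bgr [16. 34. 73.]
```

The bench carries three wooden handles, at scene pixels (316,179), (304,149) and (288,162). By height they look like the 42, 36 and 30. The look-alikes are the blue handle at (357,177) and the dark rack at (145,228). The pale rack at (182,252), carrying the brush, is the one meant. Next I fit the poses.

```bash
cat >> h.py <<'E'
def handle_fit(P,r,w0=None):
    "axis fit of handle points: returns centre, direction angle, length, width"
    xy=P[:,:2]; (c,s,a)=cv2.minAreaRect(xy.astype(np.float32)); box=cv2.boxPoints((c,s,a))
    e=[box[1]-box[0],box[2]-box[1]]; l=max(e,key=np.linalg.norm); return np.array(c),np.degrees(np.arctan2(l[1],l[0])),sorted(s)
E
python3 - <<'E'
from h import *
D={c:np.load(f'{c}0.npz') for c in ['scene','side','wrist']}
for n,c0 in dict(A=(.585,.222),B=(.447,.332),C=(.445,.219)).items():
    for c in ['scene','side','wrist']:
        P=D[c]['P'].reshape(-1,3); m=(np.hypot(P[:,0]-c0[0],P[:,1]-c0[1])<.085)&(P[:,2]>.008)&(P[:,2]<.06)
        Q=P[m]
        if len(Q)<30: continue
        c2,a,s=handle_fit(Q,0); print(n,c,len(Q),c2.round(4),round(a,1),np.round(s,4),'ztop',np.percentile(Q[:,2],[90,97,99.5]).round(4), 'bench', np.nanmedian(P[(np.hypot(P[:,0]-c0[0],P[:,1]-c0[1])<.12)&(abs(P[:,2])<.008)][:,2]).round(4))
# box
for c in ['scene','side']:
    P=D[c]['P'].reshape(-1,3)
    for zl,zh,nm in [(.071,.081,'ledge'),(.060,.070,'rim'),(.084,.094,'button'),(.02,.034,'rails')]:
        m=(P[:,0]>.42)&(P[:,0]<.72)&(P[:,1]>-.25)&(P[:,1]<.14)&(P[:,2]>zl)&(P[:,2]<zh); Q=P[m]
        if len(Q)<5: continue
        c2,a,s=handle_fit(Q,0); print(c,nm,len(Q),c2.round(4),round(a,1),np.round(s,4),np.median(Q,0).round(4))
E
```

```text
A scene 331 [0.5819 0.2309] 3.2 [0.039  0.1643] ztop [0.042  0.0437 0.0453] bench -0.0004
A side 436 [0.5976 0.2215] -8.1 [0.0636 0.1393] ztop [0.0396 0.0408 0.0426] bench -0.0022
B scene 230 [0.4539 0.3401] -12.4 [0.0366 0.1199] ztop [0.0357 0.0382 0.0399] bench -0.0009
B side 306 [0.4477 0.3365] -11.5 [0.0327 0.1169] ztop [0.034  0.0355 0.0378] bench -0.0022
B wrist 593 [0.4189 0.3496] -9.7 [0.0346 0.0576] ztop [0.036  0.0367 0.0375] bench 0.0006
C scene 180 [0.4401 0.2247] -2.3 [0.0435 0.1263] ztop [0.0301 0.0312 0.0342] bench -0.0007
C side 259 [0.4434 0.2183] -15.4 [0.0248 0.1099] ztop [0.0284 0.0298 0.0304] bench -0.0019
scene ledge 731 [ 0.5872 -0.0329] 85.4 [0.2104 0.2837] [ 0.5071 -0.0491  0.0752]
scene rim 374 [ 0.5875 -0.033 ] 85.0 [0.2035 0.2847] [ 0.5682 -0.1343  0.0651]
scene button 119 [ 0.5911 -0.0369] 85.4 [0.2032 0.2744] [ 0.6808 -0.0209  0.0873]
scene rails 421 [ 0.5947 -0.0373] 85.4 [0.1693 0.2771] [ 0.5715 -0.0488  0.0269]
side ledge 1077 [ 0.5921 -0.0664] 85.4 [0.231  0.3492] [ 0.5007 -0.0621  0.0746]
side rim 883 [ 0.5899 -0.0659] 86.1 [0.2277 0.3492] [ 0.6489 -0.0972  0.0642]
side button 207 [ 0.5897 -0.0775] -88.9 [0.2019 0.3488] [ 0.6692 -0.028   0.0875]
side rails 631 [ 0.6063 -0.0722] 84.6 [0.2055 0.3371] [ 0.6088 -0.0534  0.026 ]
```

```bash
python3 -m pendant '[{"travel":[-0.4,-0.4,-0.2],"rot":[0,0,0],"fingers":1},{"travel":[-0.8,-0.8,-0.4],"rot":[0,0,0],"fingers":1},{"travel":[-1,-1,-0.5],"rot":[0,0,0],"fingers":1},{"travel":[-1,-1,-0.5],"rot":[0,0,0],"fingers":1}]'; python3 -m pendant '[{"travel":[0,-0.4,0],"rot":[0,0,0],"fingers":1},{"travel":[-0.3,-0.8,0],"rot":[0,0,0],"fingers":1},{"travel":[-0.4,-1,0],"rot":[0,0,0],"fingers":1},{"travel":[-0.4,-1,0],"rot":[0,0,0],"fingers":1}]'
```

```text
clock: 2.5
tcp_pos: [0.2695, 0.3842, 0.3117]
orientation: [0.001, 0.175, 0.985, 0.0]
wrist_force: [0.6, 1.3, 0.5]
finger_gap: 0.0854
grip_force: 0.0
clock: 2.9
tcp_pos: [0.2727, 0.254, 0.3107]
orientation: [0.0, 0.177, 0.984, -0.0]
wrist_force: [0.8, 0.5, 0.2]
finger_gap: 0.0856
grip_force: 0.0
```

```bash
cat >> h.py <<'E'
def axisfit(P,c0,rad=.085,r=None,it=4):
    "fit horizontal cylinder axis (yaw, centre) from points of a lying cylinder of radius r; restricts to plain cylinder"
    from scipy.optimize import least_squares
    m=(np.hypot(P[:,0]-c0[0],P[:,1]-c0[1])<rad)&(P[:,2]>.006)&(P[:,2]<.06); Q=P[m]
    c,a,s=handle_fit(Q,0); a=np.radians(a); z0=0
    for _ in range(it):
        d=np.array([np.cos(a),np.sin(a)]); n=np.array([-d[1],d[0]]); t=(Q[:,:2]-c)@d
        t0=(np.percentile(t,.5)+np.percentile(t,99.5))/2; L=np.percentile(t,99.5)-np.percentile(t,.5)
        c=c+d*t0; K=Q[abs(t-t0)<.033]
        def f(p):
            aa=p[0]; nn=np.array([-np.sin(aa),np.cos(aa)]); return np.hypot((K[:,:2]-c)@nn-p[1],K[:,2]-p[2])-p[2 if r is None else 3]
        if r is None: f0=lambda p:np.hypot((K[:,:2]-c)@np.array([-np.sin(p[0]),np.cos(p[0])])-p[1],K[:,2]-p[2])-p[2]
        s=least_squares(f0,[a,0,.017],loss='soft_l1',f_scale=.001); a=s.x[0]; c=c+np.array([-np.sin(a),np.cos(a)])*s.x[1]
    return c,np.degrees(a),L,s.x[2]*2,len(K),np.sqrt(np.mean(s.fun**2))
E
python3 - <<'E'
from h import *
M,im,P=cloud('wrist'); cv2.imwrite('pics/w1.png',im); np.savez('w1.npz',im=im,P=P)
S={'w1':P,'side':np.load('side0.npz')['P'],'scene':np.load('scene0.npz')['P']}
for n,c0 in dict(A=(.58,.225),B=(.447,.335),C=(.443,.22)).items():
    for k,p in S.items():
        try:
            r=axisfit(p.reshape(-1,3),c0,.075); print(n,k,r[0].round(4),*np.round(r[1:],4))
        except Exception as e: print(n,k,e)
E
```

```text
A w1 [0.5903 0.2352] 1.3373 0.117 0.0421 541.0 0.0007
A side [0.5913 0.2342] 1.114 0.122 0.0399 231.0 0.002
A scene [0.595  0.2365] 1.0003 0.1181 0.0413 183.0 0.0076
B w1 [0.4387 0.3438] -12.327 0.0966 0.0361 686.0 0.0007
B side [0.4488 0.34  ] -12.0291 0.1157 0.0342 184.0 0.002
B scene [0.4554 0.3417] -11.5035 0.1175 0.035 134.0 0.006
C w1 [0.4459 0.2257] -14.7976 0.112 0.0303 605.0 0.0007
C side [0.445  0.2236] -14.6158 0.1094 0.0281 166.0 0.0019
C scene [0.4478 0.2268] -13.7894 0.114 0.0292 115.0 0.008
```

View pics/w1.png

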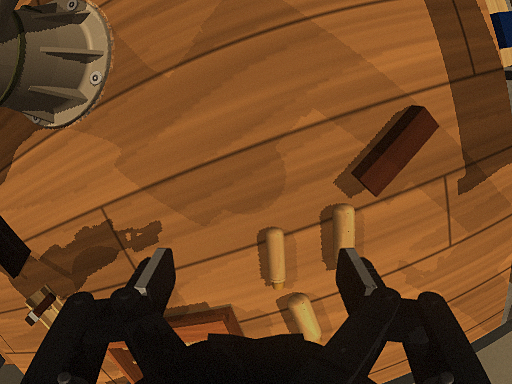

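A, B and C measure 42.1, 36.1 and 30.3 mm thick, so the 42, 36 and 30 are present and the 24 is absent. Next I measure the box with the wrist camera.

```bash
cat >> h.py <<'E'
def go(pos,yaw=None):
    "print travel/rot (scaled) to reach pos with the tool down and tool y at world yaw (deg, mod 180)"
    st=env.get_state(); Rt=q2R(st['orientation']); p=np.array(st['tcp_pos'])
    # commanded orientation assumed exactly vertical
    y0=np.degrees(np.arctan2(Rt[1,1],Rt[0,1])); dy=0 if yaw is None else (yaw-y0+90)%180-90
    d=np.array(pos)-p; t=Rt.T@d/.12; n=int(np.ceil(abs(t).max()))
    print('yaw_y',round(y0,2),'tilt',np.round(Rt[:,2],3),'TRAVEL',t.round(3),'rotz',round(-dy/60,3),'dist',np.linalg.norm(d).round(3),'calls',n)
    a=np.radians(y0+dy); R2=np.array([[np.sin(a),np.cos(a),0],[-np.cos(a),np.sin(a),0],[0,0,-1]])
    print('  after the turn: TRAVEL',(R2.T@d/.12).round(3), 'q6',np.round(st['joint_pos'][5],2))
E
python3 -c "
from h import *
go([.62,-.05,.37],85.4)"
```

```text
yaw_y 69.72 tilt [ 0.001  0.001 -1.   ] TRAVEL [-3.596 -1.386 -0.492] rotz -0.261 dist 0.466 calls 4
  after the turn: TRAVEL [ 3.087 -2.307 -0.493] q6 0.89
```

```bash
sed -i 's/R2=np.array.*/R2=np.array([[-np.sin(a),np.cos(a),0],[np.cos(a),np.sin(a),0],[0,0,-1]])/' h.py
python3 -m pendant '[{"travel":[-0.3,-0.1,-0.1],"rot":[0,0,-0.13],"fingers":1},{"travel":[-0.65,-0.22,-0.2],"rot":[0,0,-0.261],"fingers":1},{"travel":[-0.95,-0.35,-0.3],"rot":[0,0,-0.261],"fingers":1}]'
python3 -m pendant '[{"travel":[-0.32,-0.2,-0.05],"rot":[0,0,0],"fingers":1},{"travel":[-0.65,-0.4,-0.1],"rot":[0,0,0],"fingers":1},{"travel":[-0.95,-0.8,-0.2],"rot":[0,0,0],"fingers":1}]'
python3 -m pendant '[{"travel":[-0.3,-0.3,0],"rot":[0,0,0],"fingers":1},{"travel":[-0.6,-0.6,0],"rot":[0,0,0],"fingers":1},{"travel":[-0.95,-0.95,0],"rot":[0,0,0],"fingers":1}]'
python3 -m pendant '[{"travel":[0,0,0],"rot":[0,0,0],"fingers":1},{"travel":[0,0,0],"rot":[0,0,0],"fingers":1},{"travel":[0,0,0],"rot":[0,0,0],"fingers":1}]'
python3 - <<'E'
from h import *
go([.62,-.05,.37],85.4)
M,im,P=cloud('wrist'); cv2.imwrite('pics/w2.png',im); np.savez('w2.npz',im=im,P=P)
E
```

```text
clock: 3.25
tcp_pos: [0.3662, 0.1791, 0.3467]
orientation: [0.0, 0.035, 0.999, 0.0]
wrist_force: [1.6, 0.1, -0.3]
finger_gap: 0.0858
grip_force: 0.0
clock: 3.55
tcp_pos: [0.4682, 0.0837, 0.3675]
orientation: [0.0, 0.037, 0.999, 0.0]
wrist_force: [1.2, -1.2, 0.4]
finger_gap: 0.0852
grip_force: 0.0
clock: 3.85
tcp_pos: [0.5653, -0.031, 0.3679]
orientation: [0.0, 0.038, 0.999, 0.0]
wrist_force: [0.6, 0.5, 0.1]
finger_gap: 0.0855
grip_force: 0.0
clock: 4.15
tcp_pos: [0.5633, -0.0291, 0.368]
orientation: [-0.0, 0.038, 0.999, 0.0]
wrist_force: [0.2, 0.7, 0.3]
finger_gap: 0.0855
grip_force: 0.0
yaw_y 85.7 tilt [-0.001  0.001 -1.   ] TRAVEL [-0.485 -0.138 -0.017] rotz 0.005 dist 0.061 calls 1
  after the turn: TRAVEL [-0.485 -0.136 -0.017] q6 -0.12
```

View pics/w2.png

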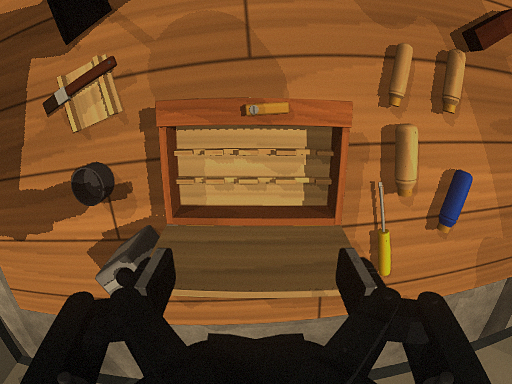

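The wrist view shows it all. The box is centred near (255,165), the button at (267,109), the three handles at the right, the blue one at (455,200), and the brush on the pale rack at (85,88). The pot is at (93,184) and the dark rack at the top left.

```bash
python3 - <<'E'
from h import *
from scipy.optimize import least_squares
d=np.load('w2.npz'); P=d['P']; im=d['im']; Q=P.reshape(-1,3)
for n,c0 in dict(A=(.593,.235),B=(.450,.340),C=(.446,.225)).items():
    r=axisfit(Q,c0,.073); print(n,r[0].round(4),*np.round(r[1:],4))
reg=(abs(Q[:,0]-.57)<.2)&(abs(Q[:,1]+.04)<.2)
# wall/ledge top model: residual-based fit of box (x,y,yaw) by binary template scoring
def tobox(p,q):
    c,s=np.cos(p[2]),np.sin(p[2]); e=q[:,:2]-p[:2]; return np.c_[e@[c,s],e@[-s,c]]
led=Q[reg&(Q[:,2]>.071)&(Q[:,2]<.081)&(Q[:,0]<.56)]; rim=Q[reg&(Q[:,2]>.060)&(Q[:,2]<.0705)]; ins=Q[reg&(Q[:,2]<.05)&(Q[:,2]>.003)]
rail=Q[reg&(Q[:,2]>.022)&(Q[:,2]<.034)]
print(len(led),len(rim),len(rail),np.median(led[:,2]),np.median(rim[:,2]))
def sd(b,x0,x1,y0,y1): # outside distance to rectangle
    dx=np.maximum(np.maximum(x0-b[:,0],b[:,0]-x1),0);dy=np.maximum(np.maximum(y0-b[:,1],b[:,1]-y1),0);return np.hypot(dx,dy)
def indep(b,x0,x1,y0,y1): # depth inside
    return np.maximum(np.minimum.reduce([b[:,0]-x0,x1-b[:,0],b[:,1]-y0,y1-b[:,1]]),0)
def f(p):
    bl,br,bi=tobox(p,led),tobox(p,rim),tobox(p,ins)
    e1=sd(bl,-.110,-.072,-.1415,.1415); e2=indep(br,-.0725,.0725,-.1295,.1295)
    rl=tobox(p,rail); k=np.abs(rl[:,1])<.12; e4=np.where(k,np.maximum(np.abs(np.abs(rl[:,0])-.024)-.004,0),0); e4[e4>.012]=0
    e5=sd(br,-.0845,.0845,-.1415,.1415); e5[e5>.01]=.0
    return np.r_[e1,e2,e4,e5]
best=None
for x in (.57,.585,.6):
    s=least_squares(f,[x,-.045,-.08],loss='soft_l1',f_scale=.0015,diff_step=1e-3)
    if best is None or s.cost<best.cost: best=s
p=best.x; print('box',p.round(4),np.degrees(p[2]).round(2),best.cost)
bl=tobox(p,led); print('ledge x',np.percentile(bl[:,0],[1,99]).round(4),'y',np.percentile(bl[:,1],[.5,99.5]).round(4))
rl=tobox(p,rail); 
for s0 in (-1,1):
    k=(abs(rl[:,0]-s0*.024)<.012)&(abs(rl[:,1])<.125); print('rail',rl[k].mean(0).round(4),np.percentile(rl[k][:,0],[3,97]).round(4),np.median(rail[k][:,2]).round(4))
    # notches: heights along y
    b=tobox(p,Q); k=(abs(b[:,0]-s0*.024)<.003)&(abs(b[:,1])<.128)&(Q[:,2]<.05); o=np.argsort(b[k][:,1]); yy=b[k][o,1]; zz=Q[k][o,2]
    low=zz<.023; st=np.where(np.diff(low.astype(int))!=0)[0]; print('notch edges',(yy[st]*1e3).round(1))
bt=Q[reg&(Q[:,2]>.083)&(Q[:,2]<.093)&(Q[:,0]<.53)]; c,a,s=handle_fit(bt,0); print('button',c.round(4),round(a,1),np.round(s,4),tobox(p,np.array([[*c,0]])).round(4),np.median(bt[:,2]))
print('pivot world', (p[:2]+np.array([np.cos(p[2]),np.sin(p[2])])*-.0945).round(4))
# lid angle
L=Q[reg&(Q[:,2]>.09)&(Q[:,0]>.6)]; b=tobox(p,L); print('lid edge', np.percentile(b[:,0],[1,50,99]).round(3), L[:,2].max().round(3), 'ang', np.degrees(np.arctan2(L[:,2]-.066,.0845-b[:,0])).mean())
np.save('box.npy',p)
# brush, rack, pot
R1=(abs(Q[:,0]-.43)<.12)&(abs(Q[:,1]+.33)<.1)
br=Q[R1&(Q[:,2]>.027)&(Q[:,2]<.045)]; c,a,s=handle_fit(br,0); print('brush',c.round(4),round(a,1),np.round(s,4),np.percentile(br[:,2],[10,50,90]).round(4))
rk=Q[R1&(Q[:,2]>.017)&(Q[:,2]<.0255)]; c,a,s=handle_fit(rk,0);print('rackrails',c.round(4),round(a,1),np.round(s,4))
pt=Q[(abs(Q[:,0]-.595)<.07)&(abs(Q[:,1]+.33)<.07)&(Q[:,2]>.042)&(Q[:,2]<.055)]; print('pot',cv2.minEnclosingCircle(pt[:,:2].astype(np.float32)),np.median(pt[:,2]).round(4))
tn=Q[(abs(Q[:,0]-.72)<.1)&(abs(Q[:,1]+.29)<.08)&(Q[:,2]>.05)]; print('tin',tn.min(0).round(3),tn.max(0).round(3))
E
```

```text
A [0.5962 0.2356] 1.2097 0.1263 0.0421 843.0 0.0008
B [0.4525 0.3412] -12.4529 0.1177 0.0361 646.0 0.001
C [0.4483 0.2257] -14.3435 0.1099 0.0301 636.0 0.0009
4705 3194 1740 0.0765578464010987 0.06639651627925819
box [ 0.5917 -0.0339 -0.0807] -4.62 5.5770407093935435e-05
ledge x [-0.1099 -0.0728] y [-0.1395  0.1394]
rail [-0.0243 -0.0071] [-0.0279 -0.0202] 0.0284
notch edges [-105.4 -105.1  -99.8  -99.8  -99.   -98.6  -98.5  -80.6  -49.8  -25.
    5.7   35.1   36.2   36.2   67.9  100.8  101.2  101.3  101.3  101.4
  105.7  106.1  107.3  107.8  108.9  109.3]
rail [ 0.0239 -0.0048] [0.0204 0.0283] 0.0285
notch edges [-112.7 -112.7 -100.8 -100.4  -98.2  -98.   -98.   -97.9  -97.7  -81.
  -74.1  -73.8  -72.3  -72.1  -67.4  -66.9  -57.8  -57.6  -57.4  -56.7
  -54.3  -53.5  -52.5  -51.9  -50.9  -49.8  -49.3  -25.5  -16.7  -15.4
  -13.4  -12.1   -8.6   -7.2   -7.    -5.6   -2.1   -0.6    6.    36.1
   42.    42.9   53.5   54.8   56.7   57.6   61.7   62.5   64.9   65.1
   66.6  102.2  107.   107.6  124.9  125. ]
button [ 0.498  -0.0079] 88.2 [0.0162 0.0603] [[-0.0955  0.0184]] 0.08793534757879348
pivot world [ 0.4975 -0.0263]
lid edge [0.086 0.092 0.134] 0.225 ang 95.56995223331836
brush [ 0.416  -0.3261] -70.3 [0.0267 0.1696] [0.0313 0.0341 0.0357]
rackrails [ 0.3989 -0.3264] 12.0 [0.0965 0.1839]
pot ((0.5950831770896912, -0.32738351821899414), 0.03669407591223717) 0.0477
tin [ 0.69  -0.313  0.05 ] [ 0.767 -0.221  0.144]
```

```bash
python3 - <<'E'
from h import *
Q=np.load('w2.npz')['P'].reshape(-1,3); im=np.load('w2.npz')['im']
M=model('wrist'); print('screwdriver tip', pts(M,[381],[184],[M['o'][2]])) if 0 else None
P=np.load('w2.npz')['P']; print(P[183:200:4,381].round(3))
go([.596,.2355,.30],91.2); go([.596,.2355,.10],91.2)
E
```

```text
[[0.639 0.191 0.014]
 [0.646 0.19  0.017]
 [0.653 0.19  0.017]
 [0.661 0.191 0.017]
 [0.669 0.192 0.016]]
yaw_y 85.73 tilt [ 0.  0. -1.] TRAVEL [-0.109  2.217  0.571] rotz -0.091 dist 0.275 calls 3
  after the turn: TRAVEL [-0.321  2.197  0.57 ] q6 -0.12
yaw_y 85.73 tilt [ 0.  0. -1.] TRAVEL [-0.109  2.217  2.238] rotz -0.091 dist 0.378 calls 3
  after the turn: TRAVEL [-0.321  2.197  2.237] q6 -0.12
```

```bash
python3 -m pendant '[{"travel":[0,0.4,0],"rot":[0,0,-0.091],"fingers":0.5},{"travel":[0,0.8,0],"rot":[0,0,-0.091],"fingers":0.5},{"travel":[-0.05,1,0],"rot":[0,0,-0.091],"fingers":0.5}]'
python3 -m pendant '[{"travel":[-0.1,0.4,0.3],"rot":[0,0,0],"fingers":0.5},{"travel":[-0.2,0.8,0.6],"rot":[0,0,0],"fingers":0.5},{"travel":[-0.27,1,0.95],"rot":[0,0,0],"fingers":0.5},{"travel":[-0.27,1.0,1],"rot":[0,0,0],"fingers":0.5}]'
python3 -m pendant '[{"travel":[0,0.2,0.4],"rot":[0,0,0],"fingers":0.5},{"travel":[0,0.2,0.8],"rot":[0,0,0],"fingers":0.5},{"travel":[0,0.2,0.9],"rot":[0,0,0],"fingers":0.5},{"travel":[0,0.2,0.9],"rot":[0,0,0],"fingers":0.5},{"travel":[0,0.2,0.9],"rot":[0,0,0],"fingers":0.5}]'
python3 - <<'E'
from h import *
go([.596,.2355,.024],91.2)
M,im,P=cloud('wrist'); cv2.imwrite('pics/w3.png',im)
r=axisfit(P.reshape(-1,3),(.596,.2355),.073); print(r[0].round(4),*np.round(r[1:],4)); print(env.get_state()['finger_gap'])
E
```

```text
clock: 4.5
tcp_pos: [0.577, 0.0932, 0.3696]
orientation: [0.001, -0.012, 1.0, 0.001]
wrist_force: [-0.1, 0.3, 0.8]
finger_gap: 0.0641
grip_force: 0.0
clock: 4.9
tcp_pos: [0.6067, 0.2138, 0.2458]
orientation: [-0.001, -0.012, 1.0, 0.0]
wrist_force: [-0.4, -0.8, 0.3]
finger_gap: 0.0641
grip_force: 0.0
clock: 5.4
tcp_pos: [0.6092, 0.2338, 0.1428]
orientation: [0.002, -0.01, 1.0, 0.0]
wrist_force: [0.3, -0.6, 1.0]
finger_gap: 0.0641
grip_force: 0.0
yaw_y 91.09 tilt [ 0.003  0.001 -1.   ] TRAVEL [0.113 0.015 0.99 ] rotz -0.002 dist 0.12 calls 1
  after the turn: TRAVEL [0.109 0.016 0.99 ] q6 0.22
[0.5963 0.2359] 1.4473 0.1263 0.0423 3740.0 0.0006
0.0641306561591551
```

View pics/w3.png

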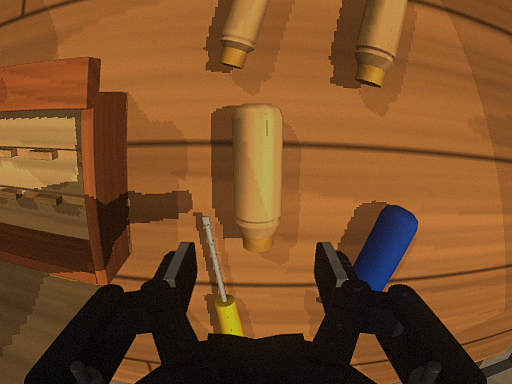

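The crop confirms that the wooden 42 is centred at (257,175), with the blue look-alike at (385,245), off to the side. I grasp the 42.

```bash
python3 -m pendant '[{"travel":[0.11,0.015,0.2],"rot":[0,0,0],"fingers":0.5},{"travel":[0.11,0.015,0.5],"rot":[0,0,0],"fingers":0.5},{"travel":[0.11,0.015,0.8],"rot":[0,0,0],"fingers":0.5},{"travel":[0.11,0.015,0.98],"rot":[0,0,0],"fingers":0.5},{"travel":[0.11,0.015,0.98],"rot":[0,0,0],"fingers":0.5},{"travel":[0.11,0.015,0.98],"rot":[0,0,0],"fingers":-0.3},{"travel":[0.11,0.015,0.98],"rot":[0,0,0],"fingers":-0.3},{"travel":[0.11,0.015,0.98],"rot":[0,0,0],"fingers":-0.3},{"travel":[0.11,0.015,0.98],"rot":[0,0,0],"fingers":-0.3}]' 40
python3 - <<'E'
from h import *
b=np.load('box.npy'); c,s=np.cos(b[2]),np.sin(b[2])
for n,y,z in(('42',.085,.041),('36',.021,.039),('30',-.037,.037)):
    print(n,(b[:2]+y*np.array([-s,c])).round(4))
go([.5985,.0508,.2],85.38)
E
```

```text
clock: 6.35
tcp_pos: [0.5976, 0.2354, 0.0259]
orientation: [0.003, -0.009, 1.0, 0.001]
wrist_force: [0.0, -0.4, 7.2]
finger_gap: 0.0407
grip_force: 40.9
42 [0.5985 0.0508]
36 [ 0.5934 -0.013 ]
30 [ 0.5887 -0.0708]
yaw_y 91.06 tilt [ 0.006  0.001 -1.   ] TRAVEL [ 0.012 -1.536 -1.453] rotz 0.095 dist 0.254 calls 2
  after the turn: TRAVEL [-0.131 -1.533 -1.451] q6 0.23
```

```bash
python3 -m pendant '[{"travel":[0,0,-0.4],"rot":[0,0,0],"fingers":-0.3},{"travel":[0,0,-0.8],"rot":[0,0,0],"fingers":-0.3},{"travel":[0,-0.2,-1],"rot":[0,0,0.095],"fingers":-0.3},{"travel":[0,-0.6,-1],"rot":[0,0,0.095],"fingers":-0.3},{"travel":[0,-0.9,-1],"rot":[0,0,0.095],"fingers":-0.3}]'
python3 -m pendant '[{"travel":[-0.1,-0.3,0],"rot":[0,0,0],"fingers":-0.3},{"travel":[-0.1,-0.6,0],"rot":[0,0,0],"fingers":-0.3},{"travel":[-0.1,-0.6,0],"rot":[0,0,0],"fingers":-0.3},{"travel":[-0.1,-0.6,0],"rot":[0,0,0],"fingers":-0.3},{"travel":[-0.1,-0.6,0],"rot":[0,0,0],"fingers":-0.3}]'
python3 -c "
from h import *
go([.5998,.0507,.047],85.38)"
```

```text
clock: 6.85
tcp_pos: [0.5983, 0.1258, 0.1454]
orientation: [0.002, 0.04, 0.999, 0.0]
wrist_force: [-0.7, -0.3, -1.3]
finger_gap: 0.0408
grip_force: 41.3
clock: 7.35
tcp_pos: [0.6034, 0.0548, 0.1431]
orientation: [0.0, 0.04, 0.999, 0.0]
wrist_force: [0.4, 0.9, -1.6]
finger_gap: 0.0409
grip_force: 41.3
yaw_y 85.41 tilt [ 0.001  0.    -1.   ] TRAVEL [ 0.028 -0.037  0.801] rotz 0.0 dist 0.096 calls 1
  after the turn: TRAVEL [ 0.027 -0.037  0.801] q6 0.04
```

```bash
python3 -m pendant '[{"travel":[0.03,-0.037,0],"rot":[0,0,0],"fingers":-0.3},{"travel":[0.03,-0.037,0.3],"rot":[0,0,0],"fingers":-0.3},{"travel":[0.03,-0.037,0.6],"rot":[0,0,0],"fingers":-0.3},{"travel":[0.03,-0.037,0.75],"rot":[0,0,0],"fingers":-0.3},{"travel":[0.03,-0.037,0.8],"rot":[0,0,0],"fingers":-0.3},{"travel":[0.03,-0.037,0.8],"rot":[0,0,0],"fingers":-0.3},{"travel":[0.03,-0.037,0.8],"rot":[0,0,0],"fingers":-0.3}]'
python3 -c "
from h import *
go([.5998,.0507,.046],85.38)"
```

```text
clock: 8.05
tcp_pos: [0.6001, 0.0506, 0.0474]
orientation: [0.001, 0.04, 0.999, 0.0]
wrist_force: [-0.7, 1.0, -1.9]
finger_gap: 0.0403
grip_force: 41.4
yaw_y 85.43 tilt [ 0.002  0.    -1.   ] TRAVEL [0.002 0.    0.012] rotz 0.001 dist 0.001 calls 1
  after the turn: TRAVEL [0.002 0.    0.012] q6 0.03
```

```bash
python3 -m pendant '[{"travel":[0,0,0.012],"rot":[0,0,0],"fingers":0.2},{"travel":[0,0,0.012],"rot":[0,0,0],"fingers":0.25},{"travel":[0,0,0.012],"rot":[0,0,0],"fingers":0.25},{"travel":[0,0,-0.3],"rot":[0,0,0],"fingers":0.25},{"travel":[0,0,-0.6],"rot":[0,0,0],"fingers":0.25},{"travel":[0,0,-1],"rot":[0,0,0],"fingers":0.25},{"travel":[0,0,-1],"rot":[0,0,0],"fingers":0.25}]'
python3 - <<'E'
from h import *
go([.4525,.3412,.12],77.5)
M,im,P=cloud('wrist');
b=np.load('box.npy'); Q=P.reshape(-1,3); Q=Q[(Q[:,2]>.03)]
r=axisfit(Q,(.5985,.0508),.07); print(r[0].round(4),*np.round(r[1:],4))
c,s=np.cos(b[2]),np.sin(b[2]); e=r[0]-b[:2]; print('box xy',e@[c,s],e@[-s,c])
E
```

```text
clock: 8.75
tcp_pos: [0.6035, 0.0499, 0.1743]
orientation: [0.006, 0.04, 0.999, -0.0]
wrist_force: [0.5, 0.2, 1.2]
finger_gap: 0.0535
grip_force: 0.0
yaw_y 85.38 tilt [ 0.013 -0.001 -1.   ] TRAVEL [1.456 2.318 0.435] rotz 0.131 dist 0.333 calls 3
  after the turn: TRAVEL [1.754 2.098 0.452] q6 0.03
[0.5997 0.0538] -4.4391 0.1265 0.06 2478.0 0.0067
box xy 0.0009677689302814612 0.08806271810497135
```

```bash
python3 -m pendant '[{"travel":[0.2,0.35,-0.1],"rot":[0,0,0],"fingers":0.4},{"travel":[0.4,0.7,-0.1],"rot":[0,0,0],"fingers":0.4},{"travel":[0.6,0.98,-0.1],"rot":[0,0,0],"fingers":0.4},{"travel":[0.6,1,-0.1],"rot":[0,0,0],"fingers":0.4}]'
python3 -m pendant '[{"travel":[0.25,0.4,0],"rot":[0,0,0],"fingers":0.4},{"travel":[0.5,0.8,0],"rot":[0,0,0],"fingers":0.4},{"travel":[0.6,1,0],"rot":[0,0,0],"fingers":0.4},{"travel":[0.6,1,0],"rot":[0,0,0.131],"fingers":0.4},{"travel":[0.6,1,0],"rot":[0,0,0.131],"fingers":0.4},{"travel":[0.6,1,0],"rot":[0,0,0.131],"fingers":0.4}]'
python3 - <<'E'
from h import *
M,im,P=cloud('wrist')
r=axisfit(P.reshape(-1,3),(.4525,.3412),.072); print(r[0].round(4),*np.round(r[1:],4)); go([*r[0],.10],r[1]+90)
E
```

```text
clock: 9.2
tcp_pos: [0.5337, 0.1789, 0.1776]
orientation: [-0.002, 0.038, 0.999, 0.0]
wrist_force: [0.7, 0.2, -0.2]
finger_gap: 0.06
grip_force: 0.0
clock: 9.8
tcp_pos: [0.4752, 0.3004, 0.1778]
orientation: [-0.0, 0.107, 0.994, -0.0]
wrist_force: [0.5, -1.5, -0.5]
finger_gap: 0.0595
grip_force: 0.0
[0.4508 0.3414] -12.1608 0.1179 0.0363 2537.0 0.0006
yaw_y 77.59 tilt [-0.001 -0.    -1.   ] TRAVEL [0.275 0.292 0.65 ] rotz -0.004 dist 0.092 calls 1
  after the turn: TRAVEL [0.274 0.293 0.65 ] q6 0.64
```

```bash
python3 -m pendant '[{"travel":[0.27,0.29,0.1],"rot":[0,0,0],"fingers":0.4},{"travel":[0.275,0.292,0.4],"rot":[0,0,0],"fingers":0.4},{"travel":[0.275,0.292,0.65],"rot":[0,0,0],"fingers":0.4},{"travel":[0.275,0.292,0.65],"rot":[0,0,0],"fingers":0.4},{"travel":[0.275,0.292,0.65],"rot":[0,0,0],"fingers":0.4}]'
python3 -c "
from h import *
go([.4508,.3414,.0245],77.84)"
```

```text
clock: 10.35
tcp_pos: [0.4507, 0.3413, 0.1005]
orientation: [-0.001, 0.109, 0.994, -0.0]
wrist_force: [-0.4, 1.1, -0.0]
finger_gap: 0.0598
grip_force: 0.0
yaw_y 77.48 tilt [-0.001 -0.001 -1.   ] TRAVEL [-0.001  0.002  0.633] rotz -0.006 dist 0.076 calls 1
  after the turn: TRAVEL [-0.     0.001  0.633] q6 0.72
```

```bash
python3 -m pendant '[{"travel":[0,0,0.3],"rot":[0,0,0],"fingers":0.4},{"travel":[0,0,0.55],"rot":[0,0,0],"fingers":0.4},{"travel":[0,0,0.63],"rot":[0,0,0],"fingers":0.4},{"travel":[0,0,0.63],"rot":[0,0,0],"fingers":0.4},{"travel":[0,0,0.63],"rot":[0,0,0],"fingers":-0.5},{"travel":[0,0,0.63],"rot":[0,0,0],"fingers":-0.5},{"travel":[0,0,0.63],"rot":[0,0,0],"fingers":-0.5},{"travel":[0,0,0.63],"rot":[0,0,0],"fingers":-0.5}]' 40
python3 -m pendant '[{"travel":[0,0,-0.4],"rot":[0,0,0],"fingers":-0.5},{"travel":[0,0,-0.8],"rot":[0,0,0],"fingers":-0.5},{"travel":[0,0,-1],"rot":[0,0,-0.13],"fingers":-0.5},{"travel":[0,0,-1],"rot":[0,0,-0.13],"fingers":-0.5},{"travel":[0,0,-1],"rot":[0,0,-0.13],"fingers":-0.5}]'
python3 -c "
from h import *
go([.5934,-.013,.16],85.38)"
```

```text
clock: 11.15
tcp_pos: [0.4521, 0.343, 0.0272]
orientation: [0.002, 0.109, 0.994, 0.001]
wrist_force: [0.9, -1.2, 6.2]
finger_gap: 0.0342
grip_force: 39.7
clock: 11.65
tcp_pos: [0.4508, 0.3425, 0.1458]
orientation: [0.001, 0.042, 0.999, 0.001]
wrist_force: [-0.3, -0.4, -1.0]
finger_gap: 0.0346
grip_force: 40.5
yaw_y 85.23 tilt [ 0.002  0.001 -1.   ] TRAVEL [-1.431 -2.854 -0.12 ] rotz -0.002 dist 0.383 calls 3
  after the turn: TRAVEL [-1.423 -2.857 -0.119] q6 0.59
```

```bash
python3 -m pendant '[{"travel":[-0.15,-0.35,-0.1],"rot":[0,0,0],"fingers":-0.5},{"travel":[-0.3,-0.7,-0.1],"rot":[0,0,0],"fingers":-0.5},{"travel":[-0.5,-1,-0.1],"rot":[0,0,0],"fingers":-0.5}]'
python3 -m pendant '[{"travel":[-0.15,-0.35,0],"rot":[0,0,0],"fingers":-0.5},{"travel":[-0.3,-0.7,0],"rot":[0,0,0],"fingers":-0.5},{"travel":[-0.5,-1,0],"rot":[0,0,0],"fingers":-0.5}]'
python3 -m pendant '[{"travel":[-0.2,-0.35,0],"rot":[0,0,0],"fingers":-0.5},{"travel":[-0.3,-0.6,0],"rot":[0,0,0],"fingers":-0.5},{"travel":[-0.43,-0.85,0],"rot":[0,0,0],"fingers":-0.5},{"travel":[-0.43,-0.85,0],"rot":[0,0,0],"fingers":-0.5},{"travel":[-0.43,-0.85,0],"rot":[0,0,0],"fingers":-0.5},{"travel":[-0.43,-0.85,0],"rot":[0,0,0],"fingers":-0.5}]'
python3 -c "
from h import *
go([.594,-.013,.049],85.38)"
```

```text
clock: 11.95
tcp_pos: [0.4989, 0.2163, 0.1553]
orientation: [-0.002, 0.041, 0.999, -0.001]
wrist_force: [1.5, -0.1, -1.2]
finger_gap: 0.0344
grip_force: 40.5
clock: 12.25
tcp_pos: [0.5489, 0.0913, 0.1548]
orientation: [-0.002, 0.042, 0.999, -0.0]
wrist_force: [1.3, 1.7, -0.6]
finger_gap: 0.0343
grip_force: 40.5
clock: 12.85
tcp_pos: [0.5923, -0.0117, 0.1556]
orientation: [-0.001, 0.041, 0.999, 0.0]
wrist_force: [-0.3, 0.1, -0.5]
finger_gap: 0.0346
grip_force: 40.6
yaw_y 85.32 tilt [-0.003  0.001 -1.   ] TRAVEL [-0.018 -0.01   0.888] rotz -0.001 dist 0.107 calls 1
  after the turn: TRAVEL [-0.015 -0.01   0.888] q6 -0.07
```

```bash
python3 -m pendant '[{"travel":[-0.015,-0.01,0.1],"rot":[0,0,0],"fingers":-0.5},{"travel":[-0.015,-0.01,0.4],"rot":[0,0,0],"fingers":-0.5},{"travel":[-0.015,-0.01,0.65],"rot":[0,0,0],"fingers":-0.5},{"travel":[-0.015,-0.01,0.82],"rot":[0,0,0],"fingers":-0.5},{"travel":[-0.015,-0.01,0.88],"rot":[0,0,0],"fingers":-0.5},{"travel":[-0.015,-0.01,0.88],"rot":[0,0,0],"fingers":-0.5},{"travel":[-0.015,-0.01,0.88],"rot":[0,0,0],"fingers":-0.5}]'
python3 -c "
from h import *
go([.594,-.013,.048],85.38)"
```

```text
clock: 13.55
tcp_pos: [0.5959, -0.0135, 0.0521]
orientation: [0.001, 0.041, 0.999, 0.0]
wrist_force: [0.8, -0.1, -0.5]
finger_gap: 0.0346
grip_force: 40.6
yaw_y 85.35 tilt [ 0.001  0.    -1.   ] TRAVEL [0.016 0.003 0.034] rotz -0.0 dist 0.004 calls 1
  after the turn: TRAVEL [0.016 0.003 0.034] q6 -0.08
```

```bash
python3 -m pendant '[{"travel":[0.01,0.003,0.032],"rot":[0,0,0],"fingers":-0.5},{"travel":[0.01,0.003,0.032],"rot":[0,0,0],"fingers":-0.5},{"travel":[0.01,0.003,0.032],"rot":[0,0,0],"fingers":0.07},{"travel":[0.01,0.003,0.032],"rot":[0,0,0],"fingers":0.07},{"travel":[0.01,0.003,0.032],"rot":[0,0,0],"fingers":0.07},{"travel":[0.01,0,-0.3],"rot":[0,0,0],"fingers":0.07},{"travel":[0.01,0,-0.7],"rot":[0,0,0],"fingers":0.07},{"travel":[0.01,0,-1],"rot":[0,0,0],"fingers":0.07},{"travel":[0.01,0,-1],"rot":[0,0,0],"fingers":0.07}]'
python3 -c "
from h import *
go([.4483,.2257,.17],75.5)"
```

```text
clock: 14.45
tcp_pos: [0.5976, -0.0144, 0.1778]
orientation: [0.005, 0.041, 0.999, -0.001]
wrist_force: [1.4, -0.7, -0.2]
finger_gap: 0.0458
grip_force: 0.0
yaw_y 85.32 tilt [ 0.011 -0.002 -1.   ] TRAVEL [1.404 1.893 0.048] rotz 0.164 dist 0.283 calls 2
  after the turn: TRAVEL [1.706 1.626 0.065] q6 -0.08
```

```bash
python3 -m pendant '[{"travel":[0.25,0.35,-0.05],"rot":[0,0,0],"fingers":0.2},{"travel":[0.5,0.7,-0.05],"rot":[0,0,0],"fingers":0.3},{"travel":[0.7,0.97,-0.05],"rot":[0,0,0],"fingers":0.3},{"travel":[0.7,0.97,-0.05],"rot":[0,0,0],"fingers":0.3}]'
python3 -m pendant '[{"travel":[0.25,0.35,0],"rot":[0,0,0.164],"fingers":0.3},{"travel":[0.5,0.65,0],"rot":[0,0,0.164],"fingers":0.3},{"travel":[0.55,0.75,0],"rot":[0,0,0.164],"fingers":0.3},{"travel":[0.55,0.75,0],"rot":[0,0,0.164],"fingers":0.3},{"travel":[0.55,0.75,0],"rot":[0,0,0.164],"fingers":0.3}]'
python3 - <<'E'
from h import *
M,im,P=cloud('wrist')
r=axisfit(P.reshape(-1,3),(.4483,.2257),.068); print(r[0].round(4),*np.round(r[1:],4)); go([*r[0],.10],r[1]+90)
E
```

```text
clock: 14.85
tcp_pos: [0.5161, 0.1126, 0.1767]
orientation: [-0.002, 0.038, 0.999, 0.001]
wrist_force: [0.3, -0.7, -0.1]
finger_gap: 0.0554
grip_force: 0.0
clock: 15.35
tcp_pos: [0.4618, 0.2038, 0.177]
orientation: [0.0, 0.126, 0.992, -0.0]
wrist_force: [0.6, -0.0, -0.3]
finger_gap: 0.0553
grip_force: 0.0
[0.4468 0.2261] -14.5833 0.1105 0.0302 1987.0 0.0006
yaw_y 75.44 tilt [ 0. -0. -1.] TRAVEL [0.171 0.151 0.642] rotz 0.0 dist 0.082 calls 1
  after the turn: TRAVEL [0.171 0.151 0.642] q6 0.51
```

```bash
python3 -m pendant '[{"travel":[0.17,0.15,0.1],"rot":[0,0,0],"fingers":0.3},{"travel":[0.171,0.151,0.4],"rot":[0,0,0],"fingers":0.3},{"travel":[0.171,0.151,0.64],"rot":[0,0,0],"fingers":0.3},{"travel":[0.171,0.151,0.64],"rot":[0,0,0],"fingers":0.3},{"travel":[0.171,0.151,0.64],"rot":[0,0,0],"fingers":0.3}]'
python3 -m pendant '[{"travel":[0,0,0.3],"rot":[0,0,0],"fingers":0.3},{"travel":[0,0,0.55],"rot":[0,0,0],"fingers":0.3},{"travel":[0,0,0.61],"rot":[0,0,0],"fingers":0.3},{"travel":[0,0,0.61],"rot":[0,0,0],"fingers":0.3},{"travel":[0,0,0.61],"rot":[0,0,0],"fingers":-0.6},{"travel":[0,0,0.61],"rot":[0,0,0],"fingers":-0.6},{"travel":[0,0,0.61],"rot":[0,0,0],"fingers":-0.6},{"travel":[0,0,0.61],"rot":[0,0,0],"fingers":-0.6}]' 40
python3 -m pendant '[{"travel":[0,0,-0.4],"rot":[0,0,0],"fingers":-0.6},{"travel":[0,0,-0.8],"rot":[0,0,0],"fingers":-0.6},{"travel":[0,0,-1],"rot":[0,0,-0.13],"fingers":-0.6},{"travel":[0,0,-1],"rot":[0,0,-0.165],"fingers":-0.6},{"travel":[0,0,-1],"rot":[0,0,-0.165],"fingers":-0.6}]'
python3 -c "
from h import *
go([.5887,-.0708,.155],85.38)"
```

```text
clock: 15.9
tcp_pos: [0.4465, 0.2258, 0.1005]
orientation: [-0.001, 0.127, 0.992, -0.0]
wrist_force: [0.8, 0.4, -0.0]
finger_gap: 0.0557
grip_force: 0.0
clock: 16.7
tcp_pos: [0.4479, 0.2272, 0.0294]
orientation: [0.002, 0.126, 0.992, 0.001]
wrist_force: [-0.2, -1.1, 7.4]
finger_gap: 0.0283
grip_force: 39.2
clock: 17.2
tcp_pos: [0.447, 0.2272, 0.1493]
orientation: [0.002, 0.04, 0.999, 0.001]
wrist_force: [0.6, 0.5, -0.4]
finger_gap: 0.0288
grip_force: 40.2
yaw_y 85.39 tilt [ 0.004  0.001 -1.   ] TRAVEL [-1.377 -2.38  -0.047] rotz 0.0 dist 0.33 calls 3
  after the turn: TRAVEL [-1.377 -2.38  -0.048] q6 0.39
```

```bash
python3 -m pendant '[{"travel":[-0.15,-0.3,-0.1],"rot":[0,0,0],"fingers":-0.6},{"travel":[-0.3,-0.6,-0.1],"rot":[0,0,0],"fingers":-0.6},{"travel":[-0.46,-0.8,-0.1],"rot":[0,0,0],"fingers":-0.6}]'
python3 -m pendant '[{"travel":[-0.15,-0.3,0],"rot":[0,0,0],"fingers":-0.6},{"travel":[-0.3,-0.6,0],"rot":[0,0,0],"fingers":-0.6},{"travel":[-0.46,-0.8,0],"rot":[0,0,0],"fingers":-0.6}]'
python3 -m pendant '[{"travel":[-0.15,-0.3,0],"rot":[0,0,0],"fingers":-0.6},{"travel":[-0.3,-0.6,0],"rot":[0,0,0],"fingers":-0.6},{"travel":[-0.45,-0.78,0],"rot":[0,0,0],"fingers":-0.6},{"travel":[-0.45,-0.78,0],"rot":[0,0,0],"fingers":-0.6},{"travel":[-0.45,-0.78,0],"rot":[0,0,0],"fingers":-0.6},{"travel":[-0.45,-0.78,0],"rot":[0,0,0],"fingers":-0.6}]'
python3 -c "
from h import *
go([.5892,-.0708,.053],85.38)"
```

```text
clock: 17.5
tcp_pos: [0.4931, 0.1252, 0.1593]
orientation: [-0.0, 0.041, 0.999, -0.0]
wrist_force: [1.0, 0.3, -1.3]
finger_gap: 0.0283
grip_force: 40.2
clock: 17.8
tcp_pos: [0.5403, 0.0244, 0.1587]
orientation: [-0.001, 0.042, 0.999, -0.0]
wrist_force: [1.3, 1.0, -0.9]
finger_gap: 0.0286
grip_force: 40.2
clock: 18.4
tcp_pos: [0.586, -0.0703, 0.1587]
orientation: [-0.001, 0.04, 0.999, 0.0]
wrist_force: [-0.6, -0.4, -0.8]
finger_gap: 0.0282
grip_force: 40.2
yaw_y 85.39 tilt [-0.002  0.001 -1.   ] TRAVEL [-0.029 -0.003  0.881] rotz 0.0 dist 0.106 calls 1
  after the turn: TRAVEL [-0.027 -0.002  0.881] q6 -0.17
```

```bash
python3 -m pendant '[{"travel":[-0.02,-0.003,0.1],"rot":[0,0,0],"fingers":-0.6},{"travel":[-0.02,-0.003,0.4],"rot":[0,0,0],"fingers":-0.6},{"travel":[-0.02,-0.003,0.65],"rot":[0,0,0],"fingers":-0.6},{"travel":[-0.02,-0.003,0.82],"rot":[0,0,0],"fingers":-0.6},{"travel":[-0.02,-0.003,0.9],"rot":[0,0,0],"fingers":-0.6},{"travel":[-0.02,-0.003,0.9],"rot":[0,0,0],"fingers":-0.6},{"travel":[-0.02,-0.003,0.9],"rot":[0,0,0],"fingers":-0.6}]'
python3 -c "
from h import *
go([.5892,-.0708,.052],85.38)"
```

```text
clock: 19.1
tcp_pos: [0.5881, -0.0708, 0.051]
orientation: [-0.001, 0.04, 0.999, 0.0]
wrist_force: [-1.3, 0.4, 0.3]
finger_gap: 0.0286
grip_force: 40.3
yaw_y 85.43 tilt [-0.002  0.    -1.   ] TRAVEL [-0.009  0.001 -0.008] rotz 0.001 dist 0.001 calls 1
  after the turn: TRAVEL [-0.009  0.001 -0.008] q6 -0.18
```

Release, rise, and move back towards the brush for a look.

```bash
python3 -m pendant '[{"travel":[0,0,0],"rot":[0,0,0],"fingers":-0.12},{"travel":[0,0,0],"rot":[0,0,0],"fingers":-0.12},{"travel":[0,0,0],"rot":[0,0,0],"fingers":-0.12},{"travel":[0,0,-0.3],"rot":[0,0,0],"fingers":-0.12},{"travel":[0,0,-0.7],"rot":[0,0,0],"fingers":-0.12},{"travel":[0,0,-1],"rot":[0,0,0],"fingers":-0.12},{"travel":[0,0,-1],"rot":[0,0,0],"fingers":-0.12}]'
python3 -m pendant '[{"travel":[0,0,-0.4],"rot":[0,0,0],"fingers":0.2},{"travel":[0,0,-0.8],"rot":[0,0,0],"fingers":0.2},{"travel":[0,0,-1],"rot":[0,0,0],"fingers":0.2},{"travel":[0,0,-1],"rot":[0,0,0],"fingers":0.2},{"travel":[0,0,-1],"rot":[0,0,0],"fingers":0.2}]'
python3 - <<'E'
from h import *
from scipy.optimize import least_squares
M,im,P=cloud('wrist'); cv2.imwrite('pics/w4.png',im); Q=P.reshape(-1,3)
b=np.load('box.npy'); c,s=np.cos(b[2]),np.sin(b[2]); e=Q[:,:2]-b[:2]; B=np.c_[e@[c,s],e@[-s,c],Q[:,2]]
for r,y,z in ((.021,.085,.041),(.018,.021,.039),(.015,-.037,.037)):
    m=(abs(B[:,0])<.068)&(abs(B[:,1]-y)<r+.008)&(B[:,2]>z-.006)&(B[:,2]<.09); K=B[m]; t=(K[:,0].min()+K[:,0].max())/2
    k=K[abs(K[:,0]-t)<.033]
    f=lambda p:np.hypot(k[:,1]-p[0]-p[1]*k[:,0],k[:,2]-p[2])-r
    q=least_squares(f,[y,0,z],loss='soft_l1',f_scale=.001).x
    print('x',round(t,4),'len',np.ptp(K[:,0]).round(4),'dy',round(q[0]-y,4),'ang',round(q[1],3),'dz',round(q[2]-z,4),len(k))
R1=(abs(Q[:,0]-.43)<.14)&(abs(Q[:,1]+.33)<.12)
br=Q[R1&(Q[:,2]>.027)&(Q[:,2]<.045)]
if len(br)>50:
    c,a,s=handle_fit(br,0); print('brush',c.round(4),round(a,1),np.round(s,4),len(br))
pt=Q[(abs(Q[:,0]-.595)<.09)&(abs(Q[:,1]+.33)<.09)&(Q[:,2]>.042)&(Q[:,2]<.055)]; print('pot',cv2.minEnclosingCircle(pt[:,:2].astype(np.float32)) if len(pt) else 0)
E
```

```text
clock: 19.8
tcp_pos: [0.5931, -0.0726, 0.1778]
orientation: [0.006, 0.04, 0.999, -0.001]
wrist_force: [0.4, -0.7, 0.3]
finger_gap: 0.0376
grip_force: 0.0
clock: 20.3
tcp_pos: [0.5896, -0.0718, 0.2909]
orientation: [0.0, 0.04, 0.999, 0.0]
wrist_force: [-0.9, 0.2, -0.6]
finger_gap: 0.051
grip_force: 0.0
x 0.0011 len 0.1283 dy 0.0002 ang 0.005 dz -0.0008 1537
x 0.0005 len 0.1212 dy 0.0001 ang 0.005 dz -0.0002 1378
x -0.0009 len 0.1126 dy 0.0005 ang 0.001 dz 0.0001 1156
brush [ 0.4838 -0.3059] -73.4 [0.1665 0.1699] 1495
pot ((0.5950256586074829, -0.3274705111980438), 0.036875441670417786)
```

View pics/w4.png

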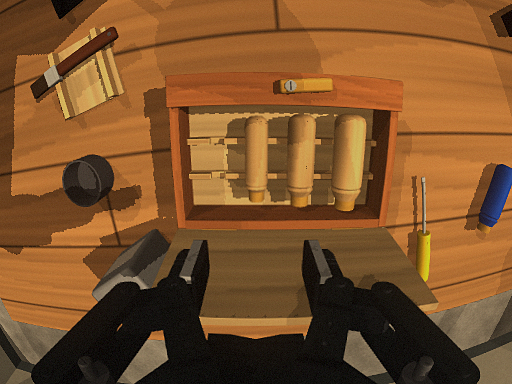

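All three handles sit in their notches within 1 mm, at image (257,155), (301,155) and (349,160). The brush and pot have not moved. Next is the brush.

```bash
python3 - <<'E'
from h import *
go([.43,-.25,.25],19.7)
E
```

```text
yaw_y 85.38 tilt [-0.002  0.001 -1.   ] TRAVEL [ 1.2   -1.589  0.333] rotz 1.095 dist 0.242 calls 2
  after the turn: TRAVEL [-0.953 -1.749  0.332] q6 -0.18
```

```bash
python3 -m pendant '[{"travel":[0.2,-0.3,0],"rot":[0,0,0.1],"fingers":0.2},{"travel":[0.4,-0.6,0],"rot":[0,0,0.24],"fingers":0.2},{"travel":[0.6,-0.8,0],"rot":[0,0,0.38],"fingers":0.2},{"travel":[0.6,-0.8,0],"rot":[0,0,0.5],"fingers":0.2},{"travel":[0.6,-0.8,0],"rot":[0,0,0.5],"fingers":0.2},{"travel":[0.6,-0.8,0],"rot":[0,0,0.5],"fingers":0.2}]'
python3 -c "
from h import *
go([.43,-.25,.25],19.7)"
```

```text
clock: 20.95
tcp_pos: [0.5095, -0.1613, 0.2899]
orientation: [-0.001, 0.296, 0.955, 0.0]
wrist_force: [-0.1, 0.0, 0.6]
finger_gap: 0.0511
grip_force: 0.0
yaw_y 55.55 tilt [-0.002  0.001 -1.   ] TRAVEL [ 0.127 -0.984  0.333] rotz 0.597 dist 0.126 calls 1
  after the turn: TRAVEL [-0.473 -0.873  0.332] q6 0.14
```

```bash
python3 -m pendant '[{"travel":[0.1,-0.3,0.1],"rot":[0,0,0.14],"fingers":0.2},{"travel":[0.127,-0.6,0.2],"rot":[0,0,0.28],"fingers":0.2},{"travel":[0.127,-0.98,0.33],"rot":[0,0,0.42],"fingers":0.2},{"travel":[0.127,-0.98,0.33],"rot":[0,0,0.56],"fingers":0.2},{"travel":[0.127,-0.98,0.33],"rot":[0,0,0.597],"fingers":0.2},{"travel":[0.127,-0.98,0.33],"rot":[0,0,0.597],"fingers":0.2},{"travel":[0.127,-0.98,0.33],"rot":[0,0,0.597],"fingers":0.2}]'
python3 - <<'E'
from h import *
M,im,P=cloud('wrist'); cv2.imwrite('pics/w5.png',im); np.savez('w5.npz',im=im,P=P); Q=P.reshape(-1,3); C=im.reshape(-1,3)
near=np.hypot(Q[:,0]-.42,Q[:,1]+.32)<.13
br=Q[near&(Q[:,2]>.0275)&(Q[:,2]<.045)]; c,a,s=handle_fit(br,0); print('brush',c.round(4),round(a,1),np.round(s,4),np.percentile(br[:,2],[10,50,90]).round(4),len(br))
d=np.array([.337,-.941]);
d=np.array([np.cos(np.radians(a)),np.sin(np.radians(a))]); d=-d if d[1]>0 else d; n=np.array([-d[1],d[0]])
t=(br[:,:2]-c)@d; w=(br[:,:2]-c)@n
for lo in np.arange(-.09,.09,.015):
    k=(t>=lo)&(t<lo+.015); print(round(lo,3),k.sum(),(np.percentile(w[k],[2,98]).round(4), np.median(br[k][:,2]).round(4)) if k.sum()>5 else '')
rk=Q[near&(Q[:,2]>.018)&(Q[:,2]<.0255)]; c2,a2,s2=handle_fit(rk,0); print('rack',c2.round(4),round(a2,1),np.round(s2,4),len(rk)); print('rack rel brush: along',(c2-c)@d,'across',(c2-c)@n)
go([*c,.1],a+90)
E
```

```text
clock: 21.65
tcp_pos: [0.4308, -0.2492, 0.2512]
orientation: [-0.0, 0.575, 0.818, 0.0]
wrist_force: [-1.0, -0.6, -0.8]
finger_gap: 0.0513
grip_force: 0.0
brush [ 0.4159 -0.3268] -71.7 [0.0267 0.1699] [0.0324 0.0342 0.0354] 2108
-0.09 145 (array([-0.0095,  0.0095]), np.float64(0.034))
-0.075 209 (array([-0.0097,  0.0095]), np.float64(0.0346))
-0.06 201 (array([-0.01  ,  0.0096]), np.float64(0.0346))
-0.045 183 (array([-0.0088,  0.0096]), np.float64(0.0345))
-0.03 181 (array([-0.0092,  0.0096]), np.float64(0.0346))
-0.015 187 (array([-0.0097,  0.0104]), np.float64(0.0342))
0.0 165 (array([-0.0085,  0.0105]), np.float64(0.0344))
0.015 198 (array([-0.012 ,  0.0131]), np.float64(0.034))
0.03 214 (array([-0.0131,  0.0132]), np.float64(0.0347))
0.045 163 (array([-0.0114,  0.013 ]), np.float64(0.0334))
0.06 169 (array([-0.0103,  0.0129]), np.float64(0.0333))
0.075 93 (array([-0.0107,  0.0127]), np.float64(0.0331))
rack [ 0.3913 -0.328 ] 12.1 [0.0942 0.1994] 1221
rack rel brush: along -0.006523090261271847 across -0.023708651911881873
yaw_y 19.75 tilt [-0.  0. -1.] TRAVEL [-0.567 -0.336  1.261] rotz 0.024 dist 0.171 calls 2
  after the turn: TRAVEL [-0.575 -0.322  1.261] q6 0.54
```

View pics/w5.png

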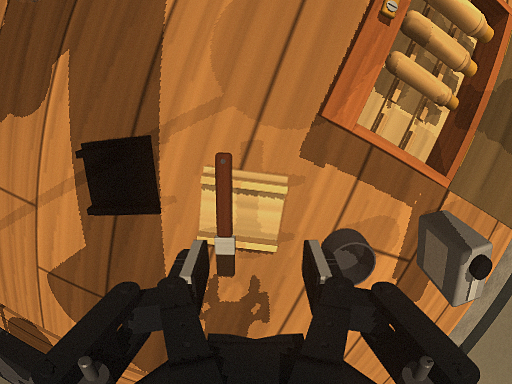

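The view shows the brush at (225,215) on the pale rack at (243,212), the dark decoy rack at (120,175) and the pot at (350,257). Next I fit the pale rack by colour.

```bash
python3 - <<'E'
from h import *
d=np.load('w5.npz'); P,im=d['P'],d['im']; Q=P.reshape(-1,3); H=cv2.cvtColor(im,cv2.COLOR_BGR2HSV).reshape(-1,3)
near=np.hypot(Q[:,0]-.43,Q[:,1]+.32)<.1
k=near&(H[:,1]<150)&(H[:,2]>120)&(Q[:,2]>.001)&(Q[:,2]<.0255); print(k.sum())
q=Q[k]; im2=np.zeros(384*512,np.uint8); im2[k]=1; im2=cv2.morphologyEx(im2.reshape(384,512),cv2.MORPH_OPEN,np.ones((3,3))); n,l,st,_=cv2.connectedComponentsWithStats(im2); 
keep=np.isin(l.ravel(),[i for i in range(1,n) if st[i,4]>100]); q=Q[keep]
c,a,s=handle_fit(q,0); print('rack',c.round(4),round(a,1),np.round(s,4))
r=q[q[:,2]>.0175]; ang=np.radians(-71.7+0)
for a in (-71.7,-75,-78,-80):
    dd=np.array([np.cos(np.radians(a)),np.sin(np.radians(a))]); t=(r[:,:2]-c)@dd; h,e=np.histogram(t,np.arange(-.06,.06,.004)); print(a,h)
    print('   rails mean',t[t<0].mean().round(4),t[t>0].mean().round(4))
np.save('rack.npy',[*c])
E
```

```text
2443
rack [ 0.4344 -0.3188] 12.2 [0.0929 0.1087]
-71.7 [  0   0   0  19  90 104  35   1   0   0   0   0   0   0   0   0   0   0
   0   0   0   0   0   0   7  69  71  29   0]
   rails mean -0.0395 0.0449
-75 [  0   0   0  39 125  80   5   0   0   0   0   0   0   0   0   0   0   0
   0   0   0   0   0   0  25  85  60   6   0]
   rails mean -0.0412 0.0431
-78 [  0   0   0  84 125  40   0   0   0   0   0   0   0   0   0   0   0   0
   0   0   0   0   0   0  61  81  34   0   0]
   rails mean -0.0427 0.0414
-80 [  0   0   1 112 123  13   0   0   0   0   0   0   0   0   0   0   0   0
   0   0   0   0   0   6  80  73  17   0   0]
   rails mean -0.0436 0.0402
```

```bash
python3 -m pendant '[{"travel":[-0.1,-0.1,0.3],"rot":[0,0,0.024],"fingers":0.2},{"travel":[-0.3,-0.3,0.6],"rot":[0,0,0.024],"fingers":0.2},{"travel":[-0.42,-0.36,1],"rot":[0,0,0.024],"fingers":0.2},{"travel":[-0.42,-0.36,1],"rot":[0,0,0.024],"fingers":0.2},{"travel":[-0.42,-0.36,1],"rot":[0,0,0.024],"fingers":0.2}]'
python3 -c "
from h import *
go([.4102,-.3097,.038],18.3)"
```

```text
clock: 22.2
tcp_pos: [0.4063, -0.3107, 0.1312]
orientation: [-0.001, 0.587, 0.81, 0.0]
wrist_force: [0.2, -0.2, -0.1]
finger_gap: 0.0512
grip_force: 0.0
yaw_y 18.18 tilt [-0.002  0.002 -1.   ] TRAVEL [-0.004  0.034  0.776] rotz -0.002 dist 0.093 calls 1
  after the turn: TRAVEL [-0.002  0.033  0.776] q6 0.44
```

```bash
python3 -m pendant '[{"travel":[0,0.034,0.2],"rot":[0,0,0],"fingers":0.2},{"travel":[0,0.034,0.5],"rot":[0,0,0],"fingers":0.2},{"travel":[0,0.034,0.7],"rot":[0,0,0],"fingers":0.2},{"travel":[0,0.034,0.775],"rot":[0,0,0],"fingers":0.2},{"travel":[0,0.034,0.775],"rot":[0,0,0],"fingers":0.2},{"travel":[0,0.034,0.775],"rot":[0,0,0],"fingers":-0.8},{"travel":[0,0.034,0.775],"rot":[0,0,0],"fingers":-0.8},{"travel":[0,0.034,0.775],"rot":[0,0,0],"fingers":-0.8},{"travel":[0,0.034,0.775],"rot":[0,0,0],"fingers":-0.8},{"travel":[0,0.034,0.775],"rot":[0,0,0],"fingers":-0.8}]' 60
python3 -m pendant '[{"travel":[0,0,-0.2],"rot":[0,0,0],"fingers":-0.8},{"travel":[0,0,-0.5],"rot":[0,0,0],"fingers":-0.8},{"travel":[0,0,-0.9],"rot":[0,0,0],"fingers":-0.8},{"travel":[0,0,-1],"rot":[0,0,0],"fingers":-0.8},{"travel":[0,0,-1],"rot":[0,0,0],"fingers":-0.8}]'
python3 -c "
from h import *
M,im,P=cloud('wrist'); cv2.imwrite('pics/w6.png',im); np.savez('w6.npz',im=im,P=P)
go([.5,-.2,.25],18.3)"
```

```text
clock: 23.2
tcp_pos: [0.4117, -0.3113, 0.0408]
orientation: [0.002, 0.587, 0.81, -0.0]
wrist_force: [0.3, 1.1, 5.8]
finger_gap: 0.0184
grip_force: 59.1
clock: 23.7
tcp_pos: [0.4121, -0.312, 0.1621]
orientation: [0.003, 0.587, 0.81, -0.001]
wrist_force: [-0.4, -1.2, -0.1]
finger_gap: 0.0182
grip_force: 58.9
yaw_y 18.12 tilt [ 0.002 -0.002 -1.   ] TRAVEL [ 0.647  0.993 -0.751] rotz -0.003 dist 0.168 calls 1
  after the turn: TRAVEL [ 0.645  0.994 -0.751] q6 0.45
```

View pics/w6.png

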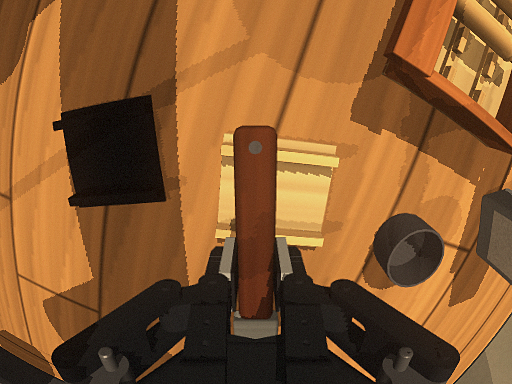

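Brush held straight, tail at (255,150). The pot is at (408,250), undisturbed. I write a six-axis helper for the tilted moves.

```bash
cat >> h.py <<'E'
TIP=np.array([-.101,0,.0128])
def gob(tip,pitch=45,yaw=-71.9,tiptool=None):
    "print scaled travel/rot to bring the brush tip to a point, brush pointing at yaw and pitched down"
    st=env.get_state(); Rt=q2R(st['orientation']); p=np.array(st['tcp_pos']); y,f=np.radians(yaw),np.radians(pitch)
    h=np.array([np.cos(y),np.sin(y),0]); up=np.array([0,0,1.]); bx=np.cos(f)*h-np.sin(f)*up; z=-np.sin(f)*h-np.cos(f)*up; x=-bx; R2=np.stack([x,np.cross(z,x),z],1)
    tt=TIP if tiptool is None else tiptool
    T=np.array(tip)-R2@tt; d=T-p; rv=R.from_matrix(Rt.T@R2).as_rotvec(degrees=True)
    print('tip now',(p+Rt@tt).round(4),'TCP goal',T.round(4),'TRAVEL',(Rt.T@d/.12).round(3),'ROT',(rv/60).round(3),'deg',np.linalg.norm(rv).round(1),'dist',np.linalg.norm(d).round(3))
def potfit(P,c0=(.595,-.3275),rad=.09):
    Q=P.reshape(-1,3); k=(np.hypot(Q[:,0]-c0[0],Q[:,1]-c0[1])<rad)&(Q[:,2]>.043)&(Q[:,2]<.052)
    return cv2.minEnclosingCircle(Q[k][:,:2].astype(np.float32))
E
python3 - <<'E'
from h import *
print(potfit(np.load('w6.npz')['P']))
h=np.array([np.cos(np.radians(-71.9)),np.sin(np.radians(-71.9))]); pot=np.array([.595,-.3275])
gob([.412,-.42,.12],45); t=pot+.012*h; print(t); gob([*t,.1])
E
```

```text
((0.5954124331474304, -0.3274306654930115), 0.03681960701942444)
tip now [ 0.4425 -0.407   0.1473] TCP goal [ 0.3926 -0.3607  0.2005] TRAVEL [-0.347 -0.274 -0.338] ROT [0.001 0.753 0.001] deg 45.2 dist 0.067
[ 0.59872812 -0.33890619]
tip now [ 0.4425 -0.407   0.1473] TCP goal [ 0.5794 -0.2796  0.1805] TRAVEL [-0.188  1.414 -0.169] ROT [0.001 0.753 0.001] deg 45.2 dist 0.172
```

```bash
python3 -m pendant '[{"travel":[0,0,-0.3],"rot":[0,0.12,0],"fingers":-0.8},{"travel":[-0.1,0.2,-0.5],"rot":[0,0.25,0],"fingers":-0.8},{"travel":[-0.1,0.4,-0.6],"rot":[0,0.38,0],"fingers":-0.8},{"travel":[-0.15,0.6,-0.6],"rot":[0,0.5,0],"fingers":-0.8},{"travel":[-0.19,0.8,-0.6],"rot":[0,0.63,0],"fingers":-0.8},{"travel":[-0.19,0.8,-0.6],"rot":[0,0.753,0],"fingers":-0.8},{"travel":[-0.19,0.8,-0.6],"rot":[0,0.753,0],"fingers":-0.8},{"travel":[-0.19,0.8,-0.6],"rot":[0,0.753,0],"fingers":-0.8}]'
python3 - <<'E'
from h import *
M,im,P=cloud('side'); cv2.imwrite('pics/s1.png',im[150:,150:]); print(potfit(P))
gob([.5987,-.3389,.1]); print(np.round(env.get_state()['joint_pos'],2))
E
```

```text
clock: 24.55
tcp_pos: [0.5087, -0.3026, 0.2253]
orientation: [-0.314, 0.542, 0.746, 0.226]
wrist_force: [0.4, 1.3, 0.7]
finger_gap: 0.0185
grip_force: 59.0
((0.5937738418579102, -0.3284829556941986), 0.03692980483174324)
tip now [ 0.528  -0.3613  0.1488] TCP goal [ 0.5793 -0.2796  0.1805] TRAVEL [-0.292  0.618  0.284] ROT [-0.    -0.003 -0.   ] deg 0.2 dist 0.089
[-0.82  0.98  0.87  2.2   0.3   0.32]
```

View pics/s1.png

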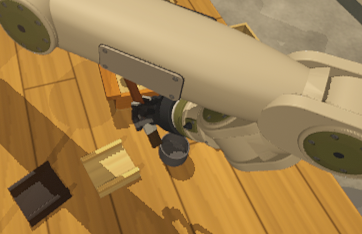

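```bash
python3 -m pendant '[{"travel":[-0.1,0.3,0.1],"rot":[0,0,0],"fingers":-0.8},{"travel":[-0.29,0.6,0.28],"rot":[0,0,0],"fingers":-0.8},{"travel":[-0.29,0.62,0.28],"rot":[0,0,0],"fingers":-0.8},{"travel":[-0.29,0.62,0.28],"rot":[0,0,0],"fingers":-0.8},{"travel":[-0.29,0.62,0.28],"rot":[0,0,0],"fingers":-0.8}]'
python3 - <<'E'
from h import *
M,im,P=cloud('scene'); print(potfit(P)); cv2.imwrite('pics/sc1.png',im[180:340,130:330])
gob([.5987,-.3389,.022]); print(np.round(env.get_state()['joint_pos'],2))
E
```

```text
clock: 25.1
tcp_pos: [0.5796, -0.2798, 0.1873]
orientation: [-0.308, 0.542, 0.749, 0.225]
wrist_force: [0.5, 0.5, -1.2]
finger_gap: 0.0185
grip_force: 59.0
((0.5973954796791077, -0.3274308741092682), 0.036321971565485)
tip now [ 0.5991 -0.3397  0.1069] TCP goal [ 0.5793 -0.2796  0.1025] TRAVEL [-0.494 -0.002  0.504] ROT [0.002 0.003 0.002] deg 0.3 dist 0.085
[-0.73  1.13  1.1   2.25  0.36  0.39]
```

View pics/sc1.png

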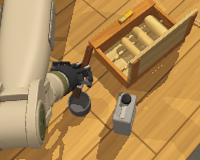

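```bash
python3 -m pendant '[{"travel":[-0.12,0,0.12],"rot":[0,0,0],"fingers":-0.8},{"travel":[-0.24,0,0.24],"rot":[0,0,0],"fingers":-0.8},{"travel":[-0.36,0,0.36],"rot":[0,0,0],"fingers":-0.8},{"travel":[-0.36,0,0.36],"rot":[0,0,0],"fingers":-0.8}]'
python3 - <<'E'
from h import *
gob([.5987,-.3389,.022]); print(np.round(env.get_state()['joint_pos'],2))
E
```

```text
clock: 25.55
tcp_pos: [0.5786, -0.2802, 0.1216]
orientation: [-0.311, 0.543, 0.747, 0.226]
wrist_force: [-0.7, 0.0, -0.3]
finger_gap: 0.0181
grip_force: 59.0
tip now [ 0.5978 -0.3392  0.0409] TCP goal [ 0.5793 -0.2796  0.1025] TRAVEL [-0.111  0.007  0.114] ROT [ 0.001 -0.003 -0.001] deg 0.2 dist 0.019
[-0.73  1.13  0.94  2.09  0.36  0.39]
```

Joint margins grow lower down. Now dip fully and hold.

```bash
python3 -m pendant '[{"travel":[-0.06,0,0.06],"rot":[0,0,0],"fingers":-0.8},{"travel":[-0.11,0,0.11],"rot":[0,0,0],"fingers":-0.8},{"travel":[-0.11,0,0.11],"rot":[0,0,0],"fingers":-0.8},{"travel":[-0.11,0,0.11],"rot":[0,0,0],"fingers":-0.8},{"travel":[-0.11,0,0.11],"rot":[0,0,0],"fingers":-0.8},{"travel":[-0.11,0,0.11],"rot":[0,0,0],"fingers":-0.8},{"travel":[-0.11,0,0.11],"rot":[0,0,0],"fingers":-0.8},{"travel":[-0.11,0,0.11],"rot":[0,0,0],"fingers":-0.8}]'
python3 - <<'E'
from h import *
gob([.5987,-.3389,.022]); 
m,im,P=cloud('scene'); cv2.imwrite('pics/sc2.png',cv2.resize(im[250:310,180:250],None,fx=6,fy=6))
E
```

```text
clock: 26.35
tcp_pos: [0.5798, -0.2795, 0.1026]
orientation: [-0.311, 0.542, 0.748, 0.225]
wrist_force: [-0.6, -1.1, -0.1]
finger_gap: 0.0185
grip_force: 59.0
tip now [ 0.5991 -0.3385  0.022 ] TCP goal [ 0.5793 -0.2796  0.1025] TRAVEL [-0.001 -0.004  0.001] ROT [-0.    -0.003  0.   ] deg 0.2 dist 0.0
```

View pics/sc2.png

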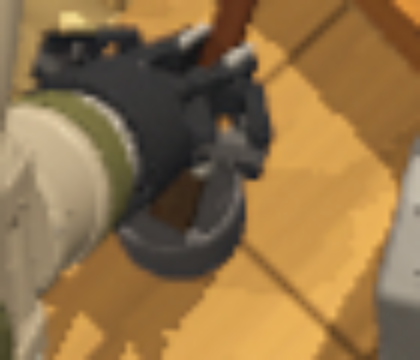

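```bash
python3 -m pendant '[{"travel":[0.15,0,-0.15],"rot":[0,0,0],"fingers":-0.8},{"travel":[0.4,0,-0.4],"rot":[0,0,0],"fingers":-0.8},{"travel":[0.65,0,-0.65],"rot":[0,0,0],"fingers":-0.8},{"travel":[0.65,0,-0.65],"rot":[0,0,0],"fingers":-0.8},{"travel":[0.65,0,-0.65],"rot":[0,0,0],"fingers":-0.8}]'
python3 - <<'E'
from h import *
gob([.595,.0508,.11]); print(np.round(env.get_state()['joint_pos'],2))
E
```

```text
clock: 26.9
tcp_pos: [0.579, -0.2792, 0.2132]
orientation: [-0.309, 0.542, 0.748, 0.225]
wrist_force: [-0.3, -0.7, -0.9]
finger_gap: 0.018
grip_force: 59.6
tip now [ 0.5985 -0.3385  0.1328] TCP goal [0.5756 0.1101 0.1905] TRAVEL [2.053 0.98  2.321] ROT [0.002 0.001 0.001] deg 0.1 dist 0.39
[-0.73  1.16  1.21  2.34  0.36  0.39]
```

```bash
python3 -m pendant '[{"travel":[0.2,0.09,0.2],"rot":[0,0,0],"fingers":-0.8},{"travel":[0.46,0.2,0.46],"rot":[0,0,0],"fingers":-0.8},{"travel":[0.73,0.32,0.73],"rot":[0,0,0],"fingers":-0.8}]'
python3 -m pendant '[{"travel":[0.25,0.11,0.25],"rot":[0,0,0],"fingers":-0.8},{"travel":[0.5,0.22,0.5],"rot":[0,0,0],"fingers":-0.8},{"travel":[0.73,0.32,0.73],"rot":[0,0,0],"fingers":-0.8}]'
python3 -m pendant '[{"travel":[0.25,0.11,0.25],"rot":[0,0,0],"fingers":-0.8},{"travel":[0.5,0.22,0.5],"rot":[0,0,0],"fingers":-0.8},{"travel":[0.73,0.32,0.73],"rot":[0,0,0],"fingers":-0.8},{"travel":[0.73,0.32,0.73],"rot":[0,0,0],"fingers":-0.8},{"travel":[0.73,0.32,0.73],"rot":[0,0,0],"fingers":-0.8}]'
python3 - <<'E'
from h import *
gob([.595,.0508,.072]); print(np.round(env.get_state()['joint_pos'],2))
M,im,P=cloud('side'); cv2.imwrite('pics/s2.png',cv2.resize(im[90:270,150:390],None,fx=3,fy=3))
E
```

```text
clock: 27.2
tcp_pos: [0.575, -0.1483, 0.2102]
orientation: [-0.313, 0.543, 0.746, 0.226]
wrist_force: [2.4, 0.5, 0.5]
finger_gap: 0.0178
grip_force: 59.6
clock: 27.5
tcp_pos: [0.5727, -0.0172, 0.2119]
orientation: [-0.313, 0.542, 0.747, 0.225]
wrist_force: [0.4, 0.2, 0.4]
finger_gap: 0.0183
grip_force: 59.6
clock: 28.0
tcp_pos: [0.571, 0.111, 0.2123]
orientation: [-0.312, 0.541, 0.748, 0.224]
wrist_force: [-0.4, 0.0, -0.5]
finger_gap: 0.0182
grip_force: 59.6
tip now [0.5902 0.052  0.1316] TCP goal [0.5756 0.1101 0.1525] TRAVEL [-0.368  0.035  0.338] ROT [-0.003 -0.003 -0.   ] deg 0.3 dist 0.06
[-0.25  0.63  0.2   1.64  0.64  0.84]
```

View pics/s2.png

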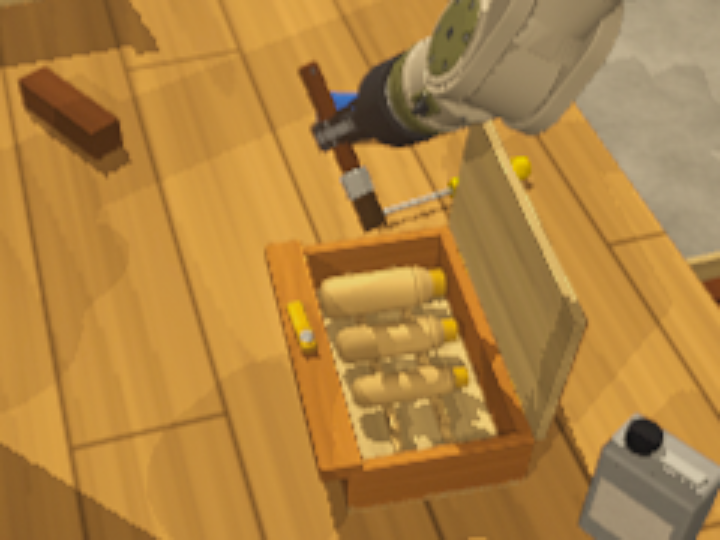

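```bash
python3 - <<'E'
from h import *
for c in ('side','scene'):
    M,im,P=cloud(c); Q=P.reshape(-1,3); Q=Q[(Q[:,0]>.5)&(abs(Q[:,1]+.03)<.2)&(Q[:,2]>.14)&(Q[:,2]<.5)]
    for z in np.arange(.14,.46,.03):
        k=Q[(Q[:,2]>=z)&(Q[:,2]<z+.03)]; k=k[(k[:,0]<.645)|(k[:,2]>.23)]
        if len(k)>3: print(c,round(z,2),len(k),'x',np.percentile(k[:,0],[1,99]).round(3),'y',np.percentile(k[:,1],[1,99]).round(3))
E
```

```text
side 0.14 128 x [0.564 0.596] y [0.053 0.086]
side 0.17 91 x [0.561 0.588] y [0.078 0.105]
side 0.2 63 x [0.549 0.57 ] y [0.073 0.142]
side 0.23 130 x [0.528 0.574] y [0.031 0.161]
side 0.26 181 x [0.524 0.596] y [-0.01   0.073]
side 0.29 207 x [0.558 0.608] y [-0.043  0.046]
side 0.32 261 x [0.566 0.617] y [-0.064  0.044]
side 0.35 347 x [0.574 0.647] y [-0.125  0.003]
side 0.38 415 x [0.575 0.664] y [-0.132 -0.024]
side 0.41 820 x [0.579 0.678] y [-0.133 -0.042]
side 0.44 909 x [0.594 0.695] y [-0.13  -0.038]
scene 0.14 69 x [0.579 0.601] y [0.051 0.089]
scene 0.23 12 x [0.629 0.651] y [0.068 0.077]
scene 0.26 20 x [0.641 0.652] y [0.067 0.083]
scene 0.38 78 x [0.612 0.689] y [-0.132 -0.061]
scene 0.41 190 x [0.59  0.687] y [-0.133 -0.099]
scene 0.44 202 x [0.6   0.693] y [-0.132 -0.111]
```

Arm clearance to the lid is about 20 mm. I shift the dab line 20 mm towards the robot for more margin, then descend.

```bash
python3 - <<'E'
from h import *
gob([.577,.0522,.070])
E
python3 -m pendant '[{"travel":[-0.03,-0.08,0],"rot":[0,0,0],"fingers":-0.8},{"travel":[-0.13,-0.08,0.13],"rot":[0,0,0],"fingers":-0.8},{"travel":[-0.25,-0.08,0.25],"rot":[0,0,0],"fingers":-0.8},{"travel":[-0.35,-0.08,0.35],"rot":[0,0,0],"fingers":-0.8},{"travel":[-0.35,-0.08,0.35],"rot":[0,0,0],"fingers":-0.8},{"travel":[-0.35,-0.08,0.35],"rot":[0,0,0],"fingers":-0.8}]'
python3 - <<'E'
from h import *
gob([.577,.0522,.062])
E
```

```text
tip now [0.5917 0.0494 0.1317] TCP goal [0.5576 0.1115 0.1505] TRAVEL [-0.323 -0.11   0.408] ROT [ 0.    -0.003 -0.002] deg 0.2 dist 0.064
clock: 28.75
tcp_pos: [0.5634, 0.1058, 0.1537]
orientation: [-0.311, 0.543, 0.747, 0.226]
wrist_force: [0.6, 0.3, 0.3]
finger_gap: 0.0184
grip_force: 59.6
tip now [0.5825 0.0467 0.0731] TCP goal [0.5576 0.1115 0.1425] TRAVEL [-0.024 -0.031  0.109] ROT [ 0.001 -0.003 -0.002] deg 0.2 dist 0.014
```

```bash
python3 -m pendant '[{"travel":[0.0,0.012,0.05],"rot":[0,0,0],"fingers":-0.8},{"travel":[-0.007,0.012,0.063],"rot":[0,0,0],"fingers":-0.8},{"travel":[-0.019,0.012,0.075],"rot":[0,0,0],"fingers":-0.8},{"travel":[-0.019,0.012,0.075],"rot":[0,0,0],"fingers":-0.8},{"travel":[-0.019,0.012,0.075],"rot":[0,0,0],"fingers":-0.8}]'
python3 -m pendant '[{"travel":[-0.012,0,0.012],"rot":[0,0,0],"fingers":-0.8},{"travel":[-0.012,0,0.012],"rot":[0,0,0],"fingers":-0.8},{"travel":[-0.012,0,0.012],"rot":[0,0,0],"fingers":-0.8}]'
python3 - <<'E'
from h import *
gob([.577,.0522,.062])
E
```

```text
clock: 29.25
tcp_pos: [0.5636, 0.1118, 0.1459]
orientation: [-0.31, 0.542, 0.748, 0.226]
wrist_force: [1.1, -0.4, -1.2]
finger_gap: 0.0182
grip_force: 59.6
clock: 29.55
tcp_pos: [0.5636, 0.1119, 0.1441]
orientation: [-0.31, 0.542, 0.748, 0.226]
wrist_force: [-0.4, 1.0, 2.4]
finger_gap: 0.0185
grip_force: 59.8
tip now [0.583  0.0529 0.0635] TCP goal [0.5576 0.1115 0.1425] TRAVEL [-0.001 -0.049  0.018] ROT [ 0.001 -0.002  0.   ] deg 0.2 dist 0.006
```

```bash
python3 -m pendant '[{"travel":[-0.006,0,0.006],"rot":[0,0,0],"fingers":-0.8},{"travel":[-0.006,0,0.006],"rot":[0,0,0],"fingers":-0.8},{"travel":[-0.006,0,0.006],"rot":[0,0,0],"fingers":-0.8}]' | grep force
python3 -m pendant '[{"travel":[0,0,0],"rot":[0,0,0],"fingers":-0.8},{"travel":[0,0,0],"rot":[0,0,0],"fingers":-0.8},{"travel":[0,0,0],"rot":[0,0,0],"fingers":-0.8},{"travel":[0,0,0],"rot":[0,0,0],"fingers":-0.8},{"travel":[0,0,0],"rot":[0,0,0],"fingers":-0.8}]'
python3 -m pendant '[{"travel":[0,0,0],"rot":[0,0,0],"fingers":-0.8},{"travel":[0,0,0],"rot":[0,0,0],"fingers":-0.8},{"travel":[0,0,0],"rot":[0,0,0],"fingers":-0.8}]' | grep force
python3 -m pendant '[{"travel":[0,0,0],"rot":[0,0,0],"fingers":-0.8},{"travel":[0,0,0],"rot":[0,0,0],"fingers":-0.8}]' | grep force
```

```text
wrist_force: [-0.5, 1.9, 4.6]
grip_force: 60.0
clock: 30.35
tcp_pos: [0.5635, 0.1122, 0.1434]
orientation: [-0.311, 0.542, 0.747, 0.226]
wrist_force: [-0.4, 2.2, 4.9]
finger_gap: 0.0181
grip_force: 60.0
wrist_force: [-0.8, 1.2, 5.3]
grip_force: 60.0
wrist_force: [-1.6, 2.1, 4.9]
grip_force: 60.0
```

```bash
python3 -m pendant '[{"travel":[0.09,0,-0.09],"rot":[0,0,0],"fingers":-0.8},{"travel":[0.2,0,-0.2],"rot":[0,0,0],"fingers":-0.8},{"travel":[0.2,0,-0.2],"rot":[0,0,0],"fingers":-0.8}]' | grep -E 'tcp|wrist'
python3 - <<'E'
from h import *
gob([.5778,-.0109,.09]); gob([.5778,-.0109,.0605])
E
```

```text
tcp_pos: [0.5645, 0.1113, 0.1781]
wrist_force: [0.1, -0.7, -0.4]
tip now [0.5842 0.0521 0.0977] TCP goal [0.5584 0.0484 0.1705] TRAVEL [-0.386 -0.211 -0.297] ROT [ 0.003 -0.     0.002] deg 0.2 dist 0.064
tip now [0.5842 0.0521 0.0977] TCP goal [0.5584 0.0484 0.141 ] TRAVEL [-0.56  -0.212 -0.123] ROT [ 0.003 -0.     0.002] deg 0.2 dist 0.073
```

```bash
python3 -m pendant '[{"travel":[-0.2,-0.1,-0.2],"rot":[0,0,0],"fingers":-0.8},{"travel":[-0.386,-0.21,-0.3],"rot":[0,0,0],"fingers":-0.8},{"travel":[-0.45,-0.21,-0.23],"rot":[0,0,0],"fingers":-0.8},{"travel":[-0.53,-0.21,-0.15],"rot":[0,0,0],"fingers":-0.8},{"travel":[-0.56,-0.21,-0.123],"rot":[0,0,0],"fingers":-0.8},{"travel":[-0.56,-0.21,-0.123],"rot":[0,0,0],"fingers":-0.8}]' | grep -E 'tcp|wrist'
python3 -m pendant '[{"travel":[-0.012,0,0.012],"rot":[0,0,0],"fingers":-0.8},{"travel":[-0.012,0,0.012],"rot":[0,0,0],"fingers":-0.8},{"travel":[-0.012,0,0.012],"rot":[0,0,0],"fingers":-0.8}]'| grep -E 'tcp|wrist'
```

```text
tcp_pos: [0.557, 0.0499, 0.1387]
wrist_force: [-0.7, -0.5, 2.5]
tcp_pos: [0.5573, 0.0499, 0.1383]
wrist_force: [-0.8, 1.2, 5.6]
```

Contact at 5.6 N on the 36. Hold, then lift.

```bash
python3 -m pendant '[{"travel":[0,0,0],"rot":[0,0,0],"fingers":-0.8},{"travel":[0,0,0],"rot":[0,0,0],"fingers":-0.8},{"travel":[0,0,0],"rot":[0,0,0],"fingers":-0.8},{"travel":[0,0,0],"rot":[0,0,0],"fingers":-0.8},{"travel":[0,0,0],"rot":[0,0,0],"fingers":-0.8}]'| grep -E 'wrist'
python3 -m pendant '[{"travel":[0,0,0],"rot":[0,0,0],"fingers":-0.8},{"travel":[0,0,0],"rot":[0,0,0],"fingers":-0.8},{"travel":[0,0,0],"rot":[0,0,0],"fingers":-0.8},{"travel":[0,0,0],"rot":[0,0,0],"fingers":-0.8},{"travel":[0,0,0],"rot":[0,0,0],"fingers":-0.8}]'| grep -E 'wrist'
python3 -m pendant '[{"travel":[0.09,0,-0.09],"rot":[0,0,0],"fingers":-0.8},{"travel":[0.2,0,-0.2],"rot":[0,0,0],"fingers":-0.8},{"travel":[0.2,0,-0.2],"rot":[0,0,0],"fingers":-0.8}]' | grep -E 'tcp|wrist'
python3 - <<'E'
from h import *
gob([.573,-.0687,.09]); gob([.573,-.0687,.0555])
E
```

```text
wrist_force: [-0.9, 0.7, 5.2]
wrist_force: [-1.7, 1.2, 5.6]
tcp_pos: [0.5588, 0.0488, 0.174]
wrist_force: [0.5, -0.2, -0.1]
tip now [ 0.5785 -0.0104  0.0936] TCP goal [ 0.5536 -0.0094  0.1705] TRAVEL [-0.337 -0.192 -0.296] ROT [0.003 0.001 0.003] deg 0.3 dist 0.059
tip now [ 0.5785 -0.0104  0.0936] TCP goal [ 0.5536 -0.0094  0.136 ] TRAVEL [-0.54  -0.193 -0.093] ROT [0.003 0.001 0.003] deg 0.3 dist 0.07
```

```bash
python3 -m pendant '[{"travel":[-0.17,-0.1,-0.17],"rot":[0,0,0],"fingers":-0.8},{"travel":[-0.337,-0.19,-0.3],"rot":[0,0,0],"fingers":-0.8},{"travel":[-0.43,-0.19,-0.2],"rot":[0,0,0],"fingers":-0.8},{"travel":[-0.51,-0.19,-0.123],"rot":[0,0,0],"fingers":-0.8},{"travel":[-0.54,-0.19,-0.093],"rot":[0,0,0],"fingers":-0.8},{"travel":[-0.54,-0.19,-0.093],"rot":[0,0,0],"fingers":-0.8}]' | grep -E 'tcp|wrist'
python3 -m pendant '[{"travel":[-0.012,0,0.012],"rot":[0,0,0],"fingers":-0.8},{"travel":[-0.012,0,0.012],"rot":[0,0,0],"fingers":-0.8},{"travel":[-0.012,0,0.012],"rot":[0,0,0],"fingers":-0.8}]'| grep -E 'tcp|wrist'
```

```text
tcp_pos: [0.5522, -0.0082, 0.1333]
wrist_force: [-0.8, -1.1, 4.1]
tcp_pos: [0.5523, -0.0079, 0.1326]
wrist_force: [-1.9, 0.6, 7.1]
```

```bash
python3 -m pendant '[{"travel":[0,0,0],"rot":[0,0,0],"fingers":-0.8},{"travel":[0,0,0],"rot":[0,0,0],"fingers":-0.8},{"travel":[0,0,0],"rot":[0,0,0],"fingers":-0.8},{"travel":[0,0,0],"rot":[0,0,0],"fingers":-0.8},{"travel":[0,0,0],"rot":[0,0,0],"fingers":-0.8},{"travel":[0,0,0],"rot":[0,0,0],"fingers":-0.8},{"travel":[0,0,0],"rot":[0,0,0],"fingers":-0.8},{"travel":[0,0,0],"rot":[0,0,0],"fingers":-0.8},{"travel":[0,0,0],"rot":[0,0,0],"fingers":-0.8}]'| grep -E 'wrist'
python3 -m pendant '[{"travel":[0.09,0,-0.09],"rot":[0,0,0],"fingers":-0.8},{"travel":[0.25,0,-0.25],"rot":[0,0,0],"fingers":-0.8},{"travel":[0.35,0,-0.35],"rot":[0,0,0],"fingers":-0.8},{"travel":[0.35,0,-0.35],"rot":[0,0,0],"fingers":-0.8}]' | grep -E 'tcp|wrist'
python3 - <<'E'
from h import *
h=np.array([.311,-.95]);
# tip at level pose with TCP (.44,-.14,.2)
T=np.array([.45,-.14]); t=T+.101*h; gob([*t,.2-.0128],0)
M,im,P=cloud('scene'); print(potfit(P))
E
```

```text
wrist_force: [-1.9, 1.6, 7.9]
tcp_pos: [0.5536, -0.0092, 0.1934]
wrist_force: [-0.3, -0.6, -1.3]
tip now [ 0.5733 -0.0684  0.113 ] TCP goal [ 0.45   -0.1399  0.2   ] TRAVEL [-0.5   -1.159 -0.584] ROT [ 0.004 -0.749  0.002] deg 45.0 dist 0.167
((0.597724199295044, -0.3268972337245941), 0.03646634519100189)
```

```bash
python3 -m pendant '[{"travel":[-0.1,-0.2,-0.15],"rot":[0,-0.1,0],"fingers":-0.8},{"travel":[-0.2,-0.45,-0.25],"rot":[0,-0.22,0],"fingers":-0.8},{"travel":[-0.3,-0.7,-0.35],"rot":[0,-0.35,0],"fingers":-0.8},{"travel":[-0.4,-0.9,-0.5],"rot":[0,-0.48,0],"fingers":-0.8},{"travel":[-0.43,-1,-0.55],"rot":[0,-0.62,0],"fingers":-0.8},{"travel":[-0.43,-1,-0.55],"rot":[0,-0.749,0],"fingers":-0.8},{"travel":[-0.43,-1,-0.55],"rot":[0,-0.749,0],"fingers":-0.8},{"travel":[-0.43,-1,-0.55],"rot":[0,-0.749,0],"fingers":-0.8}]'
python3 - <<'E'
from h import *
go([.4121,-.312,.162],18.12)
M,im,P=cloud('wrist'); cv2.imwrite('pics/w7.png',im); np.savez('w7.npz',P=P,im=im)
# compare brush tail in tool frame, now vs just after the grasp
st=env.get_state(); Rt=q2R(st['orientation']);
T=((P.reshape(-1,3)-st['tcp_pos'])@Rt); k=(abs(T[:,1])<.008)&(T[:,0]>.015)&(T[:,0]<.065)&(abs(T[:,2]-.007)<.03); print('now',np.polyfit(T[k][:,0],T[k][:,2],1).round(4),T[k][:,0].max().round(4),np.polyfit(T[k][:,0],T[k][:,1],1).round(4))
P0=np.load('w6.npz')['P'].reshape(-1,3); q=[.003,.587,.81,-.001]; R0=q2R(np.array(q)/np.linalg.norm(q)); T=(P0-np.array([.4121,-.312,.1621]))@R0; k=(abs(T[:,1])<.008)&(T[:,0]>.015)&(T[:,0]<.065)&(abs(T[:,2]-.007)<.03); print('then',np.polyfit(T[k][:,0],T[k][:,2],1).round(4),T[k][:,0].max().round(4))
Q=P.reshape(-1,3)
E
```

```text
clock: 36.4
tcp_pos: [0.4638, -0.1246, 0.2002]
orientation: [-0.002, 0.586, 0.81, 0.002]
wrist_force: [0.3, -0.9, -0.5]
finger_gap: 0.0182
grip_force: 59.6
yaw_y 18.18 tilt [-0.001  0.005 -1.   ] TRAVEL [-1.351 -0.897  0.311] rotz 0.001 dist 0.198 calls 2
  after the turn: TRAVEL [-1.35  -0.895  0.318] q6 0.82
now [-0.0043  0.0061] 0.065 [-0.0015  0.0001]
then [-0.0035  0.0063] 0.065
```

```bash
python3 -m pendant '[{"travel":[-0.3,-0.2,0],"rot":[0,0,0],"fingers":-0.8},{"travel":[-0.6,-0.4,0],"rot":[0,0,0],"fingers":-0.8},{"travel":[-0.9,-0.6,0.1],"rot":[0,0,0],"fingers":-0.8},{"travel":[-0.9,-0.6,0.1],"rot":[0,0,0],"fingers":-0.8}]'|grep tcp
python3 -m pendant '[{"travel":[-0.3,-0.2,0.1],"rot":[0,0,0],"fingers":-0.8},{"travel":[-0.45,-0.295,0.22],"rot":[0,0,0],"fingers":-0.8},{"travel":[-0.45,-0.295,0.22],"rot":[0,0,0],"fingers":-0.8},{"travel":[-0.45,-0.295,0.22],"rot":[0,0,0],"fingers":-0.8},{"travel":[-0.45,-0.295,0.22],"rot":[0,0,0],"fingers":-0.8}]'
python3 -c "
from h import *
go([.414,-.312,.0425],18.12)"
```

```text
tcp_pos: [0.4284, -0.2557, 0.1858]
clock: 37.35
tcp_pos: [0.4129, -0.3124, 0.1613]
orientation: [-0.002, 0.587, 0.81, 0.002]
wrist_force: [-0.1, 0.8, -0.7]
finger_gap: 0.0185
grip_force: 59.6
yaw_y 18.11 tilt [-0.001  0.005 -1.   ] TRAVEL [-0.005  0.009  0.99 ] rotz -0.0 dist 0.119 calls 1
  after the turn: TRAVEL [-0.    0.01  0.99] q6 0.45
```

```bash
python3 -m pendant '[{"travel":[0,0.01,0.3],"rot":[0,0,0],"fingers":-0.8},{"travel":[0,0.01,0.6],"rot":[0,0,0],"fingers":-0.8},{"travel":[0,0.01,0.85],"rot":[0,0,0],"fingers":-0.8},{"travel":[0,0.01,0.95],"rot":[0,0,0],"fingers":-0.8},{"travel":[0,0.01,0.99],"rot":[0,0,0],"fingers":-0.8},{"travel":[0,0.01,0.99],"rot":[0,0,0],"fingers":-0.8},{"travel":[0,0.01,0.99],"rot":[0,0,0],"fingers":-0.8}]'
python3 -m pendant '[{"travel":[0,0,0],"rot":[0,0,0],"fingers":-0.3},{"travel":[0,0,0],"rot":[0,0,0],"fingers":0.1},{"travel":[0,0,0],"rot":[0,0,0],"fingers":0.1},{"travel":[0,0,0],"rot":[0,0,0],"fingers":0.1},{"travel":[0,0,-0.3],"rot":[0,0,0],"fingers":0.1},{"travel":[0,0,-0.7],"rot":[0,0,0],"fingers":0.1},{"travel":[0,0,-1],"rot":[0,0,0],"fingers":0.1},{"travel":[0,0,-1],"rot":[0,0,0],"fingers":0.1}]'
python3 - <<'E'
from h import *
M,im,P=cloud('wrist'); cv2.imwrite('pics/w8.png',im); Q=P.reshape(-1,3)
near=np.hypot(Q[:,0]-.42,Q[:,1]+.32)<.12
br=Q[near&(Q[:,2]>.0275)&(Q[:,2]<.06)]; c,a,s=handle_fit(br,0); print('brush',c.round(4),round(a,1),np.round(s,4),np.percentile(br[:,2],[2,10,50,90,98]).round(4),len(br))
e=c-np.load('rack.npy'); print('in rack',e@[.2113,-.9774],e@[.9774,.2113]); print(potfit(P))
E
```

```text
clock: 38.05
tcp_pos: [0.4147, -0.3129, 0.0442]
orientation: [0.0, 0.587, 0.81, 0.001]
wrist_force: [0.0, -0.2, 0.4]
finger_gap: 0.0182
grip_force: 59.6
clock: 38.85
tcp_pos: [0.4161, -0.3151, 0.1683]
orientation: [0.004, 0.587, 0.809, 0.0]
wrist_force: [0.6, -0.1, -0.4]
finger_gap: 0.047
grip_force: 0.0
brush [ 0.42   -0.3276] -71.9 [0.0268 0.1678] [0.031  0.0325 0.0342 0.0353 0.0358] 3863
in rack 0.005495634296536447 -0.016006571117043497
((0.5953519344329834, -0.3275778293609619), 0.036690570414066315)
```

The brush is back at rack offsets (5, -16) mm, flat. Next I close the lid, with the fingers shut and coming from behind its free edge.

```bash
python3 -m pendant '[{"travel":[0,0,-0.4],"rot":[0,0,-0.12],"fingers":0},{"travel":[0.2,0.2,-0.8],"rot":[0,0,-0.25],"fingers":-0.5},{"travel":[0.4,0.5,-1],"rot":[0,0,-0.38],"fingers":-1},{"travel":[0.6,0.8,-1],"rot":[0,0,-0.5],"fingers":-1},{"travel":[0.6,0.95,-1],"rot":[0,0,-0.6],"fingers":-1},{"travel":[0.6,0.95,-1],"rot":[0,0,-0.6],"fingers":-1}]'|grep tcp
python3 -c "
from h import *
go([.732,-.045,.285],85.4)"
```

```text
tcp_pos: [0.5011, -0.2075, 0.2816]
yaw_y 54.34 tilt [-0.001  0.004 -1.   ] TRAVEL [-0.774  2.222 -0.026] rotz -0.518 dist 0.282 calls 3
  after the turn: TRAVEL [-1.809  1.504 -0.029] q6 0.08
```

```bash
python3 -m pendant '[{"travel":[-0.12,0.35,0],"rot":[0,0,-0.13],"fingers":-1},{"travel":[-0.25,0.7,0],"rot":[0,0,-0.26],"fingers":-1},{"travel":[-0.3,0.98,0],"rot":[0,0,-0.39],"fingers":-1},{"travel":[-0.3,0.98,0],"rot":[0,0,-0.518],"fingers":-1},{"travel":[-0.3,0.98,0],"rot":[0,0,-0.518],"fingers":-1},{"travel":[-0.3,0.98,0],"rot":[0,0,-0.518],"fingers":-1}]'|grep tcp
python3 -c "
from h import *
go([.732,-.045,.285],85.4)"
```

```text
tcp_pos: [0.5968, -0.1357, 0.282]
yaw_y 84.86 tilt [-0.003  0.004 -1.   ] TRAVEL [-1.054  0.854 -0.026] rotz -0.009 dist 0.163 calls 2
  after the turn: TRAVEL [-1.062  0.844 -0.025] q6 -0.27
```

```bash
python3 -m pendant '[{"travel":[-0.3,0.2,-0.1],"rot":[0,0,0],"fingers":-1},{"travel":[-0.6,0.5,-0.1],"rot":[0,0,0],"fingers":-1},{"travel":[-0.95,0.85,-0.1],"rot":[0,0,0],"fingers":-1},{"travel":[-0.95,0.85,-0.1],"rot":[0,0,0],"fingers":-1}]'|grep tcp
python3 -m pendant '[{"travel":[-0.11,0,0],"rot":[0,0,0],"fingers":-1},{"travel":[-0.11,0,0],"rot":[0,0,0],"fingers":-1},{"travel":[-0.11,0,0.3],"rot":[0,0,0],"fingers":-1},{"travel":[-0.11,0,0.62],"rot":[0,0,0],"fingers":-1},{"travel":[-0.11,0,0.62],"rot":[0,0,0],"fingers":-1},{"travel":[-0.11,0,0.62],"rot":[0,0,0],"fingers":-1}]'
python3 - <<'E'
from h import *
st=env.get_state(); b=np.load('box.npy'); c,s=np.cos(b[2]),np.sin(b[2]); e=np.array(st['tcp_pos'][:2])-b[:2]; print('box',e@[c,s],e@[-s,c]); print(np.round(st['joint_pos'],2)); go([.732,-.045,.215],85.4)
E
```

```text
tcp_pos: [0.7221, -0.0409, 0.2929]
clock: 41.1
tcp_pos: [0.7319, -0.0449, 0.2213]
orientation: [-0.001, 0.044, 0.999, 0.002]
wrist_force: [0.6, 0.9, 0.0]
finger_gap: 0.0001
grip_force: 0.0
box 0.14064771447163402 0.000400049172725769
[-0.17  0.66  0.52  1.44  0.   -0.08]
yaw_y 85.01 tilt [-0.003  0.004 -1.   ] TRAVEL [-0.001 -0.001  0.052] rotz -0.006 dist 0.006 calls 1
  after the turn: TRAVEL [-0.001 -0.001  0.052] q6 -0.08
```

```bash
python3 -m pendant '[{"travel":[0.2,0,0],"rot":[0,0,0],"fingers":-1},{"travel":[0.35,0,0],"rot":[0,0,0],"fingers":-1},{"travel":[0.5,0,0],"rot":[0,0,0],"fingers":-1},{"travel":[0.62,0,0.02],"rot":[0,0,0],"fingers":-1},{"travel":[0.75,0,0.045],"rot":[0,0,0],"fingers":-1},{"travel":[0.89,0,0.085],"rot":[0,0,0],"fingers":-1},{"travel":[0.89,0,0.085],"rot":[0,0,0],"fingers":-1}]'
python3 - <<'E'
from h import *
st=env.get_state(); b=np.load('box.npy'); c,s=np.cos(b[2]),np.sin(b[2]); e=np.array(st['tcp_pos'][:2])-b[:2]; print('box',e@[c,s],e@[-s,c])
M,im,P=cloud('side'); Q=P.reshape(-1,3); e=Q[:,:2]-b[:2]; B=np.c_[e@[c,s],e@[-s,c]]; k=(B[:,1]<-.09)&(B[:,1]>-.135)&(Q[:,2]>.08)&(Q[:,2]<.24)&(abs(B[:,0])<.15); print(k.sum(),'lid deg',np.degrees(np.median(np.arctan2(Q[k][:,2]-.066,.0845-B[k][:,0]))))
E
```

```text
clock: 41.8
tcp_pos: [0.6269, -0.0354, 0.2148]
orientation: [0.002, 0.043, 0.999, 0.001]
wrist_force: [-0.3, -0.2, 0.9]
finger_gap: -0.0001
grip_force: 0.0
box 0.035268648729468104 0.001407489823582434
161 lid deg 65.22893734708583
```

```bash
python3 -m pendant '[{"travel":[0.1,0,0.06],"rot":[0,0,0],"fingers":-1},{"travel":[0.22,0,0.15],"rot":[0,0,0],"fingers":-1},{"travel":[0.33,0,0.26],"rot":[0,0,0],"fingers":-1},{"travel":[0.42,0,0.37],"rot":[0,0,0],"fingers":-1},{"travel":[0.5,0,0.48],"rot":[0,0,0],"fingers":-1},{"travel":[0.57,0,0.6],"rot":[0,0,0],"fingers":-1},{"travel":[0.57,0,0.6],"rot":[0,0,0],"fingers":-1}]'
python3 -m pendant '[{"travel":[0.03,0,0.12],"rot":[0,0,0],"fingers":-1},{"travel":[0.08,0,0.24],"rot":[0,0,0],"fingers":-1},{"travel":[0.09,0,0.34],"rot":[0,0,0],"fingers":-1},{"travel":[0.09,0,0.39],"rot":[0,0,0],"fingers":-1},{"travel":[0.09,0,0.39],"rot":[0,0,0],"fingers":-1},{"travel":[0.09,0,0.39],"rot":[0,0,0],"fingers":-1}]'
```

```text
clock: 42.55
tcp_pos: [0.5586, -0.029, 0.1391]
orientation: [-0.001, 0.043, 0.999, 0.002]
wrist_force: [0.3, -0.1, 0.1]
finger_gap: -0.0
grip_force: 0.0
clock: 43.15
tcp_pos: [0.5489, -0.0281, 0.095]
orientation: [0.001, 0.042, 0.999, 0.001]
wrist_force: [-6.0, 0.8, 14.7]
finger_gap: -0.0002
grip_force: 7.5
```

Resistance of 15 N at the height of the shut lid, so it is closed. Back off and look.

```bash
python3 -m pendant '[{"travel":[0,0,-0.3],"rot":[0,0,0],"fingers":-1},{"travel":[0,0,-0.7],"rot":[0,0,0],"fingers":-1},{"travel":[0.3,0.15,-1],"rot":[0,0,0],"fingers":-1},{"travel":[0.68,0.28,-1],"rot":[0,0,0],"fingers":-1},{"travel":[0.68,0.28,-1],"rot":[0,0,0],"fingers":-1},{"travel":[0.68,0.28,-1],"rot":[0,0,0],"fingers":-1}]'|grep tcp
cat > chk.py <<'E'
from h import *
b=np.load('box.npy'); c,s=np.cos(b[2]),np.sin(b[2])
for cam in ('side','scene','wrist'):
    M,im,P=cloud(cam); Q=P.reshape(-1,3); e=Q[:,:2]-b[:2]; B=np.c_[e@[c,s],e@[-s,c]]; H=cv2.cvtColor(im,cv2.COLOR_BGR2HSV).reshape(-1,3)
    k=(abs(B[:,1])<.13)&(B[:,0]>-.06)&(B[:,0]<.07)&(Q[:,2]>.06)&(Q[:,2]<.1)
    if k.sum()>50: print(cam,'lid slope',np.polyfit(B[k][:,0],Q[k][:,2],1).round(4),k.sum())
    k=(np.hypot(B[:,0]+.0945,B[:,1])<.06)&(Q[:,2]>.0825)&(Q[:,2]<.094)
    if k.sum()>15:
        q,a,z=handle_fit(B[k],0); v=q-[-.0945,0]; print(cam,'button mid',q.round(4),'joint',np.arctan2(v[0],v[1]).round(3),np.round(z,4),k.sum())
st=env.get_state(); e=np.array(st['tcp_pos'][:2])-b[:2]; print('TCP box',(e@[c,s]).round(4),(e@[-s,c]).round(4),np.round(st['tcp_pos'][2],4))
E
python3 chk.py
```

```text
tcp_pos: [0.4694, 0.0126, 0.2135]
side lid slope [-0.0013  0.0748] 3143
side button mid [-0.0977  0.016 ] joint -0.198 [0.0162 0.059 ] 90
scene lid slope [0.0015 0.0758] 2521
scene button mid [-0.0939  0.0184] joint 0.035 [0.0171 0.059 ] 64
wrist lid slope [0.0036 0.0774] 7584
wrist button mid [-0.0964  0.018 ] joint -0.103 [0.016  0.0602] 1057
TCP box -0.1241 0.0358 0.2126
```

Lid shut (slope about 0), button at about -0.08 rad. I lower the closed fingers in front of the button and swing it.

```bash
python3 -m pendant '[{"travel":[0.05,0,0],"rot":[0,0,0],"fingers":-1},{"travel":[0.05,0,0.3],"rot":[0,0,0],"fingers":-1},{"travel":[0.05,0,0.6],"rot":[0,0,0],"fingers":-1},{"travel":[0.05,0,0.85],"rot":[0,0,0],"fingers":-1},{"travel":[0.05,0,0.94],"rot":[0,0,0],"fingers":-1},{"travel":[0.05,0,0.94],"rot":[0,0,0],"fingers":-1},{"travel":[0.05,0,0.94],"rot":[0,0,0],"fingers":-1}]'
python3 -c "
from h import *
b=np.load('box.npy'); c,s=np.cos(b[2]),np.sin(b[2])
st=env.get_state(); e=np.array(st['tcp_pos'][:2])-b[:2]; q=np.array([e@[c,s],e@[-s,c]]); print(q)
for F in ((-19,36),(-9.8,41.8),(6.8,44.1),(24.9,36.6),(34,26),(37,22)):
    t=np.array([-94.5+F[0],F[1]])/1e3-q; print(F,np.round([-t[0]/.12,t[1]/.12],3))"
```

```text
clock: 44.6
tcp_pos: [0.4642, 0.0128, 0.1004]
orientation: [0.0, 0.042, 0.999, 0.002]
wrist_force: [-0.2, -0.6, 0.1]
finger_gap: 0.0001
grip_force: 0.0
[-0.13080071  0.03634579]
(-19, 36) [-0.144 -0.003]
(-9.8, 41.8) [-0.221  0.045]
(6.8, 44.1) [-0.359  0.065]
(24.9, 36.6) [-0.51   0.002]
(34, 26) [-0.586 -0.086]
(37, 22) [-0.611 -0.12 ]
```

```bash
python3 -m pendant '[{"travel":[-0.14,0,0.01],"rot":[0,0,0],"fingers":-1},{"travel":[-0.22,0.045,0.01],"rot":[0,0,0],"fingers":-1},{"travel":[-0.29,0.06,0.01],"rot":[0,0,0],"fingers":-1},{"travel":[-0.36,0.065,0.01],"rot":[0,0,0],"fingers":-1},{"travel":[-0.44,0.04,0.01],"rot":[0,0,0],"fingers":-1},{"travel":[-0.51,0,0.01],"rot":[0,0,0],"fingers":-1},{"travel":[-0.55,-0.045,0.01],"rot":[0,0,0],"fingers":-1},{"travel":[-0.586,-0.086,0.01],"rot":[0,0,0],"fingers":-1},{"travel":[-0.6,-0.11,0.01],"rot":[0,0,0],"fingers":-1},{"travel":[-0.6,-0.11,0.01],"rot":[0,0,0],"fingers":-1}]'
python3 chk.py
```

```text
clock: 45.6
tcp_pos: [0.5345, -0.0069, 0.0983]
orientation: [0.0, 0.043, 0.999, 0.001]
wrist_force: [0.6, 0.5, 0.1]
finger_gap: 0.0002
grip_force: 0.0
side lid slope [-0.0057  0.075 ] 2801
side button mid [-0.0784  0.0091] joint 1.056 [0.0364 0.0594] 119
scene lid slope [-0.0064  0.076 ] 2510
scene button mid [-0.0663  0.    ] joint 1.57 [0.0284 0.0645] 53
wrist lid slope [0.0027 0.0776] 17555
wrist button mid [-0.0791  0.0037] joint 1.335 [0.0446 0.0558] 3548
TCP box -0.0596 0.0228 0.0984
```

```bash
python3 -m pendant '[{"travel":[0,0.1,0],"rot":[0,0,0],"fingers":-1},{"travel":[0,0.2,-0.3],"rot":[0,0,0],"fingers":-1},{"travel":[0,0.3,-0.7],"rot":[0,0,0],"fingers":-1},{"travel":[0,0.3,-1],"rot":[0,0,0],"fingers":-1},{"travel":[0,0.3,-1],"rot":[0,0,0],"fingers":-1}]'|grep tcp
python3 chk.py
```

```text
tcp_pos: [0.5401, 0.0304, 0.2243]
side lid slope [-0.0027  0.0749] 3126
side button mid [-0.0781 -0.0011] joint 1.637 [0.0177 0.0592] 93
scene lid slope [-0.0048  0.0759] 2512
scene button mid [-0.0739  0.0014] joint 1.505 [0.0162 0.0598] 66
wrist lid slope [-0.0027  0.0772] 21385
wrist button mid [-0.0765  0.0014] joint 1.494 [0.0166 0.0601] 1097
TCP box -0.0599 0.0593 0.2179
```

The button is at about 1.5 rad. Last check of brush and pot, then hand in.

```bash
python3 - <<'E'
from h import *
for cam in ('side','scene'):
    M,im,P=cloud(cam); Q=P.reshape(-1,3); near=np.hypot(Q[:,0]-.42,Q[:,1]+.325)<.11
    br=Q[near&(Q[:,2]>.0285)&(Q[:,2]<.06)]; c,a,s=handle_fit(br,0); e=c-np.load('rack.npy'); print(cam,c.round(3),round(a,1),np.round(s,3),'in rack',round(e@[.2113,-.9774],3),round(e@[.9774,.2113],3)); print(potfit(P))
print(env.hand_in())
E
```

```text
side [ 0.419 -0.329] -73.1 [0.027 0.169] in rack 0.007 -0.017
((0.5936647653579712, -0.3284578323364258), 0.03674646094441414)
scene [ 0.423 -0.328] -72.8 [0.026 0.17 ] in rack 0.006 -0.013
((0.5972437858581543, -0.32746827602386475), 0.036521147936582565)
the job is handed in; nothing more can be done
None
```

The job is handed in, with no verdict returned: the 42, 36 and 30 mm handles (the 24 mm one was absent) were seated and oiled in order, the lid shut, the turnbutton in at about 1.5 rad, the brush flat on its rack and the pot upright.

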